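Set the massing blocks into their plots on the site model

TASK

The four massing blocks of this site model lie loose on the desk. Set each one into the plot whose cut-out has its footprint and colour (blue foam L, blue foam tower, timber bar, timber cube), upright, square with the plot and fully down on the floor of the cut-out, and let go. Leave the glue bottle and the tape measure where they stand.

Things in the scene. Friction and masses are not known exactly. Their poses are not given: they have to be found in the camera images.
- foam_l: pale blue foam block, L-shaped in plan, 50 x 80 mm and 30 mm high. Origin: centre of the underside of that 50 x 80 rectangle, z up. It fills x -25..0 for y -40..40 and also x 0..25 for y 0..40; the corner x > 0, y < 0 is missing. Good grasp: across x (50 mm) at y = +18 mm. Hold it with the fingertips at least 7 mm above its foot, which goes 5 mm down into a cut-out.
- foam_tower: pale blue foam block, 44 x 44 mm and 58 mm high, standing upright. Origin: centre of its underside, z up. Hold it with the fingertips at least 7 mm above its foot, which goes 5 mm down into a cut-out.
- timber_bar: brown timber block, 30 mm (x) by 50 mm (y) and 22 mm high. Origin: centre of its underside, z up. Good grasp: across x (30 mm). Hold it with the fingertips at least 7 mm above its foot, which goes 5 mm down into a cut-out.
- timber_cube: brown timber cube, 34 mm. Origin: centre of its underside, z up. Hold it with the fingertips at least 7 mm above its foot, which goes 5 mm down into a cut-out.
- plot_l: plot for the blue foam L: fixed pale card square 112 x 112 x 8 mm, underside 6 mm above the desk, trees (15 mm) at its corners. Origin: centre of its underside, x and y along its edges. In its middle a cut-out 5 mm deep, floor 3 mm above the origin, 5 mm play all round: L-shaped, a blue L on its floor. The L goes in one way only: its x and y point along the plot's x and y.
- plot_tower: plot for the blue foam tower: fixed pale card square 112 x 112 x 8 mm, underside 6 mm above the desk, trees (15 mm) at its corners. Origin: centre of its underside, x and y along its edges. In its middle a cut-out 5 mm deep, floor 3 mm above the origin, 5 mm play all round: 54 x 54 mm, a blue square on its floor; any quarter turn of the tower will do.
- plot_bar: plot for the timber bar: fixed pale card square 112 x 112 x 8 mm, underside 6 mm above the desk, trees (15 mm) at its corners. Origin: centre of its underside, x and y along its edges. In its middle a cut-out 5 mm deep, floor 3 mm above the origin, 5 mm play all round: 40 mm (x) by 60 mm (y), a brown rectangle on its floor; the bar's x lies along the plot's x, either way round.
- plot_cube: plot for the timber cube: fixed pale card square 112 x 112 x 8 mm, underside 6 mm above the desk, trees (15 mm) at its corners. Origin: centre of its underside, x and y along its edges. In its middle a cut-out 5 mm deep, floor 3 mm above the origin, 5 mm play all round: 44 x 44 mm, a brown square on its floor; any quarter turn of the cube will do.
- glue_bottle: white glue bottle with a grey nozzle, 43 mm across, 134 mm high, standing beyond the point model; leave it alone. Origin: centre of its foot. (Fixed white model houses, tops 34 mm above the desk, line the far edge of the point model.)
- tape_measure: yellow pocket tape measure, 30 x 62 x 52 mm high, standing beyond the work; leave it alone. Origin: centre of its underside.
Mind the look-alikes: they are no part of the job. There is more than one size of the timber_bar; the one meant has the size given above.

How it is judged:
By the outcome, as a careful person would: the job done as asked, in the order asked, and still so for the second after the job is handed in, with the robot touching nothing.
It also fails if it takes over 106 s, if anything falls off the work surface, if the arm or the gripper's body presses on something with over 40 N, if the wrist force passes 120 N, or if a joint passes its speed limit or range.

ROBOT

A 6-joint arm with a two-finger parallel gripper is mounted at the origin on the work surface; the furniture and walls round the work are solid. World frame = base frame: x ahead of the robot, y to its left, z up, the work surface at z = 0. Lengths are in m, angles in rad, forces in N, time in s.
With the tool pointing down it reaches from about 0.35 to 0.775 m from the base axis. Payload 5.5 kg.
Tool frame: the origin (TCP) lies at the very end of the fingers, on their centre line; the grasp point (between the pads) lies 19 mm behind it; z points along the fingers, y is the line along which they close (so a half turn about z gives the same grasp; the last joint's range is limited). The gripper opens to 85 mm and grips with 20 to 120 N. Pads are 22 mm wide; open, the fingers measure 114 mm over their backs; the gripper's body (76 mm by 85 mm) begins 54 mm behind the grasp point. The pads swing forward as they close: fully open they stand 13 mm farther back than shut.
Start: joints at [-1.43, 0.313, 0.046, 1.304, 0, 1.431], TCP at [0.159, -0.553, 0.231] pointing down, gripper open.
Joint ranges: [-2.76, 2.76], [-0.86, 1.69], [-1.03, 1.26], [-2.2, 2.34], [-1.47, 1.5], [-3.14, 3.14]. Speed limits (rad/s): [2.57, 2.57, 3.14, 3.14, 3.14, 3.14].

INTERFACE

Orientations are given as a unit quaternion [w, x, y, z].
In Python, from workcell import get_state, read_camera, hand_in gives the robot as it stands.
- The arm moves only by the tool send_rows, never from a script. Its argument "increments" is a list of rows, each an object of numbers: "dx", "dy", "dz": the shift along the world's x, y, z in units of 25 mm (1.0 is 25 mm); "roll": the turn about the world's z in units of 8 degrees (1.0 is 8 degrees); "claw": the opening, from -1 (shut) to 1 (fully open). In form: [{"dx": .., "dy": .., "dz": .., "roll": .., "claw": ..}, ...]. A call has exactly 5 rows; each row is the pose to reach, as a shift and turn from the pose commanded when the call began; what a row does not reach only later rows make up. A row lasts 1/8 s, in which the tool goes at most 62.5 mm and 10.7 degrees, less where a joint would pass 70% of its speed; a pose out of reach is approached as far as the arm can. A call with a gripper value outside its range is refused whole. The fingers move at their own pace and stop on an object; "grip_force" is the grip in N (left out, the last holds). Time passes only in rows, so rows that repeat a pose let the fingers close, or fill a call up. It gives the time, the measured TCP pose, the force, the opening and the grip force at its end, in the units of the state.
- get_state(): the state, without advancing time (a new reading comes with each control period).
- read_camera(name): name is "scene" or "side" or "wrist"; returns a dict with "image" (400x640x3 uint8, blue, green, red), "fx", "fy", "cx", "cy" (pixels), "world_to_cam" (4x4, takes a point from world to camera coordinates). Camera axes: x right, y up, looking along -z (the intrinsics and any distortion apply to the point x, -y, -z); pixel columns grow to the right and rows downward; lengths in m; the calibration is good to about 2 mm. A picture is of the moment at which its call begins. There is no depth.
- hand_in(): hands the job in; it is judged then, once.
The state is a dict: "clock": time; "joint_pos": joint angles; "qvel": joint speeds; "tau": joint torques, N m; "tcp_pos": TCP position; "orientation": TCP orientation; "wrist_force": force on the tool from outside, world axes, zero at the start; "ft_torque": the same for the moment, N m; "finger_gap": finger opening in m; "grip_force": force on a finger pad.
Only numpy, scipy, OpenCV 4.12 (cv2) and the standard library are available. Lean on these libraries where they do the work, as an engineer would, in place of code of your own. Each camera call takes 0.05 s, during which the arm holds its last target. There are 200 camera calls.

## Working session

There is one attempt and no reset: what is moved stays moved. The work goes in short steps, Python scripts to look and compute and a tool call to move; the robot and the scene stay as the last step left them, time stands still between calls to the robot, and variables do not carry over. Pictures are saved under pics/ and viewed, at most 18 in all, crops included, and the job is handed in when it is done.

Besides the shell and the picture viewer there is one more tool, called after ">>>" by a JSON object that holds its "name" and its "arguments". send_rows: Moves the arm, as the interface text tells. Its arguments: {"type":"object","properties":{"increments":{"type":"array","items":{"type":"object","properties":{"dx":{"type":"number"},"dy":{"type":"number"},"dz":{"type":"number"},"roll":{"type":"number"},"claw":{"type":"number"}}}},"grip_force":{"type":"number"}},"required":["increments"]}

```bash
ls; mkdir -p pics
cat > h.py <<'E'
import numpy as np, cv2
from workcell import get_state, read_camera
def shot(name, fn):
    c=read_camera(name); cv2.imwrite(f'pics/{fn}.png',c['image'])
    np.savez(f'pics/{fn}.npz',**{k:np.array(v) for k,v in c.items() if k!='image'}); return c
def load(fn):
    d=dict(np.load(f'pics/{fn}.npz',allow_pickle=True)); d['image']=cv2.imread(f'pics/{fn}.png'); return d
def ray(c,u,v):
    M=np.array(c['world_to_cam']);R=M[:3,:3];t=M[:3,3]
    d=np.array([(u-c['cx'])/c['fx'],-(v-c['cy'])/c['fy'],-1.0])
    d=R.T@d; return -R.T@t, d/np.linalg.norm(d)
def onz(c,u,v,z):
    o,d=ray(c,u,v); return o+d*(z-o[2])/d[2]
def tri(c1,p1,c2,p2):
    o1,d1=ray(c1,*p1);o2,d2=ray(c2,*p2)
    s=np.linalg.lstsq(np.c_[d1,-d2],o2-o1,rcond=None)[0]
    a=o1+s[0]*d1;b=o2+s[1]*d2; return (a+b)/2,np.linalg.norm(a-b)
def proj(c,p):
    M=np.array(c['world_to_cam']);q=M[:3,:3]@np.array(p)+M[:3,3]
    return c['cx']+c['fx']*q[0]/-q[2], c['cy']+c['fy']*-q[1]/-q[2]
E
python3 - <<'E'
from h import *
for n in ['scene','side','wrist']:
    c=shot(n,n+'0'); print(n,{k:(np.round(v,3).tolist() if k!='image' else 0) for k,v in c.items()})
    print(ray(c,320,200))
print(get_state())
E
```

```text
pics
scene {'image': 0, 'fx': 486.491, 'fy': 486.491, 'cx': 320.422, 'cy': 200.053, 'world_to_cam': [[0.562, -0.827, 0.015, -0.33], [0.393, 0.283, 0.875, -0.24], [-0.728, -0.486, 0.484, -0.833], [0.0, 0.0, 0.0, 1.0]]}
(array([-0.32738057, -0.60995818,  0.61782181]), array([ 0.72774963,  0.48634273, -0.48358166]))
side {'image': 0, 'fx': 383.678, 'fy': 383.678, 'cx': 317.487, 'cy': 201.196, 'world_to_cam': [[-0.941, -0.339, 0.016, 0.504], [0.237, -0.62, 0.748, -0.176], [-0.244, 0.708, 0.663, -0.721], [0.0, 0.0, 0.0, 1.0]]}
(array([0.33989198, 0.57271495, 0.60157889]), array([ 0.23844313, -0.71180176, -0.6606687 ]))
wrist {'image': 0, 'fx': 310.254, 'fy': 310.254, 'cx': 322.799, 'cy': 199.121, 'world_to_cam': [[0.277, -0.961, -0.002, -0.575], [0.909, 0.262, -0.324, 0.043], [0.312, 0.088, 0.946, -0.381], [0.0, 0.0, 0.0, 1.0]]}
(array([ 0.2396746 , -0.5303841 ,  0.37345617]), array([-0.31740149, -0.08000687, -0.94491015]))
{'clock': 0.15, 'joint_pos': array([-1.42959596e+00,  3.13839487e-01,  4.52462259e-02,  1.30363729e+00,
        4.27556143e-06,  1.43118538e+00]), 'qvel': array([-0.00100882, -0.00184097,  0.00210506, -0.00117443,  0.00069305,
       -0.00138663]), 'tau': array([ 2.09416918e-03, -4.81066990e+01,  2.98815125e+01,  1.38414218e-02,
       -1.90684327e-04,  4.75252307e-06]), 'tcp_pos': array([ 0.15928252, -0.55208641,  0.23060971]), 'orientation': array([-7.17113082e-04,  9.90159053e-01,  1.39944756e-01,  1.56788303e-06]), 'wrist_force': array([ 0.3420575 , -0.30260278,  0.3900069 ]), 'ft_torque': array([ 0.01157981, -0.05966963,  0.01793925]), 'grip_force': 0.0, 'finger_gap': 0.08546720666711222}
```

View pics/scene0.png

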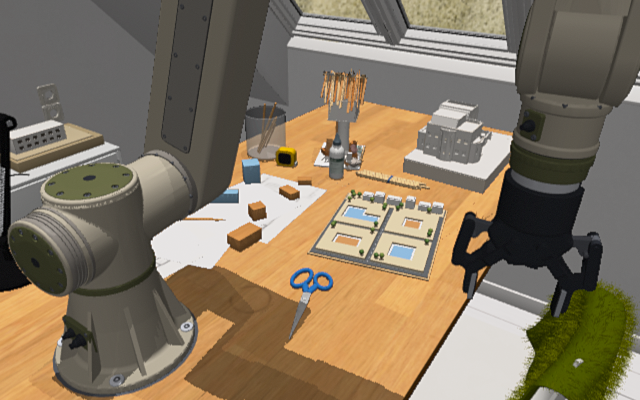

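View pics/side0.png

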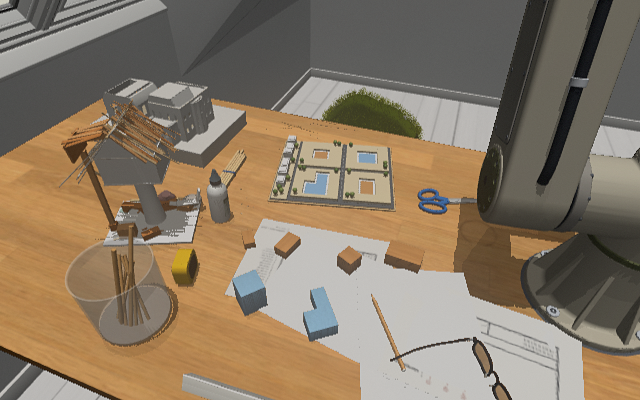

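View pics/wrist0.png

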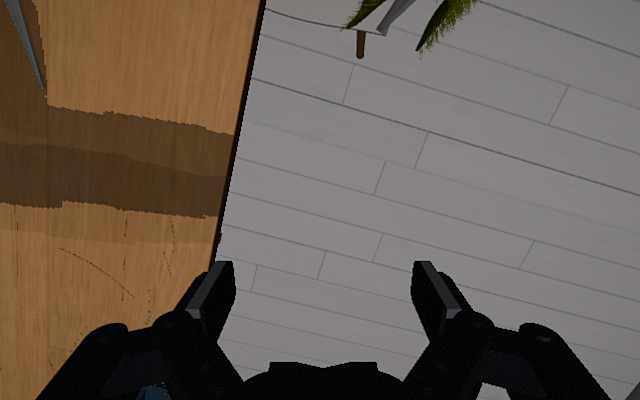

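Scene and side show the plots (scene ~380,238; side ~335,175). On the paper are the blue tower (side 250,292) and the L (side 321,315). There are four brown blocks, at side (249,239), (287,244), (349,258) and (405,255). I'll get rough positions and sizes first.

```bash
cat >> h.py <<'E'
def masks(im):
    hsv=cv2.cvtColor(im,cv2.COLOR_BGR2HSV)
    return {'blue':cv2.inRange(hsv,(95,60,60),(115,255,255)),'brown':cv2.inRange(hsv,(4,130,60),(14,255,255))}
def blobs(m,amin=60):
    cs,_=cv2.findContours(m,cv2.RETR_EXTERNAL,cv2.CHAIN_APPROX_NONE)
    return [c for c in cs if cv2.contourArea(c)>amin]
E
python3 - <<'E'
from h import *
for n in ['side0','scene0']:
    c=load(n)
    im=c['image']
    hsv=cv2.cvtColor(im,cv2.COLOR_BGR2HSV)
    pts={'side0':[(249,239),(287,240),(349,256),(405,251),(250,280),(318,325),(320,155),(366,187),(312,182),(366,158)],'scene0':[(305,182),(289,190),(258,210),(245,236),(250,170),(230,196)]}[n]
    for p in pts: print(n,p,hsv[p[1],p[0]],onz(c,*p,0.015 if n=='side0' else .02).round(3))
s=load('side0')['image'][130:350,220:450]
cv2.imwrite('pics/crop1.png',cv2.resize(s,None,fx=2.7,fy=2.7,interpolation=cv2.INTER_CUBIC))
E
```

```text
side0 (249, 239) [ 15 141 179] [0.648 0.108 0.015]
side0 (287, 240) [ 14 135 176] [0.573 0.083 0.015]
side0 (349, 256) [ 14 133 177] [0.441 0.079 0.015]
side0 (405, 251) [ 14 140 175] [0.339 0.026 0.015]
side0 (250, 280) [102  71 188] [0.598 0.2   0.015]
side0 (318, 325) [101  73 191] [0.448 0.243 0.015]
side0 (320, 155) [ 15 128 178] [ 0.612 -0.23   0.015]
side0 (366, 187) [ 15 128 179] [ 0.464 -0.144  0.015]
side0 (312, 182) [ 17  11 163] [ 0.592 -0.115  0.015]
side0 (366, 158) [103  75 183] [ 0.494 -0.262  0.015]
scene0 (305, 182) [ 15 159  96] [0.632 0.081 0.02 ]
scene0 (289, 190) [ 15 158 215] [0.57  0.088 0.02 ]
scene0 (258, 210) [ 15 160  97] [0.442 0.086 0.02 ]
scene0 (245, 236) [ 15 158 205] [0.337 0.034 0.02 ]
scene0 (250, 170) [102  83 108] [0.602 0.252 0.02 ]
scene0 (230, 196) [101  85 102] [0.455 0.191 0.02 ]
```

View pics/crop1.png

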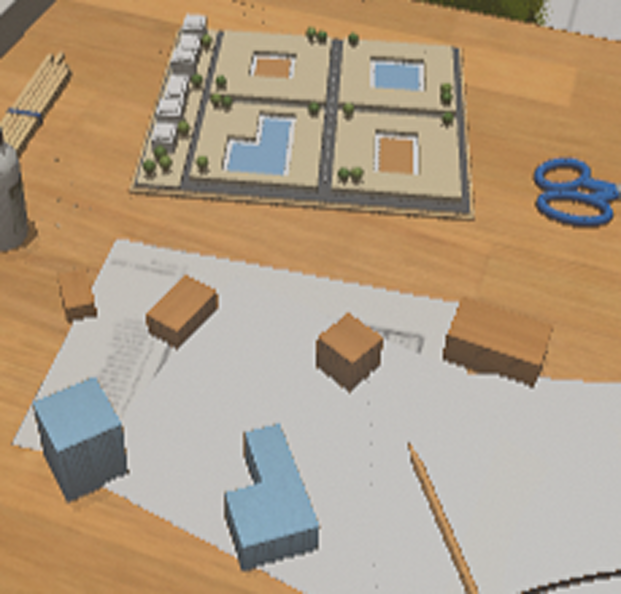

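The crop confirms the bar candidates. Side (249,239) is small, (405,255) is large, and (287,244) looks like 30 x 50. I'll check its size from the wrist camera. The plots are also clear: L front-left, cube back-left, bar front-right and tower back-right in this view.

>>> {"name": "send_rows", "arguments": {"increments": [{"dx": 1.6,"dy": 1.6,"dz": 0.4,"claw": 1},{"dx": 3.2,"dy": 3.2,"dz": 0.8,"claw": 1},{"dx": 4.8,"dy": 4.8,"dz": 1.2,"claw": 1},{"dx": 6.4,"dy": 6.4,"dz": 1.6,"claw": 1},{"dx": 8,"dy": 8,"dz": 2,"claw": 1}]}}

```text
schema error: expected keys dx, dy, dz, roll, claw
```

>>> {"name": "send_rows", "arguments": {"increments": [{"dx": 0.8,"dy": 0.8,"dz": 0.2,"claw": 1},{"dx": 1.6,"dy": 1.6,"dz": 0.4,"claw": 1},{"dx": 2.4,"dy": 2.4,"dz": 0.6,"claw": 1},{"dx": 2.4,"dy": 2.4,"dz": 0.6,"claw": 1},{"dx": 2.4,"dy": 2.4,"dz": 0.6,"claw": 1}]}}

```text
schema error: expected keys dx, dy, dz, roll, claw
```

>>> {"name": "send_rows", "arguments": {"increments": [{"dx": 1.6,"dy": 1.6,"dz": 0.4,"roll": 0,"claw": 1},{"dx": 3.2,"dy": 3.2,"dz": 0.8,"roll": 0,"claw": 1},{"dx": 4.8,"dy": 4.8,"dz": 1.2,"roll": 0,"claw": 1},{"dx": 6.4,"dy": 6.4,"dz": 1.6,"roll": 0,"claw": 1},{"dx": 8,"dy": 8,"dz": 2,"roll": 0,"claw": 1}]}}

```text
clock: 0.78
tcp_pos: [0.3603, -0.351, 0.2815]
orientation: [-0.0, 0.99, 0.14, 0.0]
wrist_force: [0.2, -0.6, 0.3]
finger_gap: 0.0851
grip_force: 0.0
```

>>> {"name": "send_rows", "arguments": {"increments": [{"dx": 0.8,"dy": 0.8,"dz": 0.2,"roll": 0,"claw": 1},{"dx": 1.6,"dy": 1.6,"dz": 0.4,"roll": 0,"claw": 1},{"dx": 2.4,"dy": 2.4,"dz": 0.6,"roll": 0,"claw": 1},{"dx": 2.4,"dy": 2.4,"dz": 0.6,"roll": 0,"claw": 1},{"dx": 2.4,"dy": 2.4,"dz": 0.6,"roll": 0,"claw": 1}]}}

```text
clock: 1.4
tcp_pos: [0.419, -0.2927, 0.296]
orientation: [-0.0, 0.99, 0.14, -0.0]
wrist_force: [0.2, -0.5, -0.6]
finger_gap: 0.0856
grip_force: 0.0
```

```bash
python3 -c "
from h import *
shot('wrist','w1')"
```

>>> {"name": "send_rows", "arguments": {"increments": [{"dx": 0.4,"dy": 2,"dz": 0,"roll": 0,"claw": 1},{"dx": 0.8,"dy": 4,"dz": 0,"roll": 0,"claw": 1},{"dx": 1,"dy": 5,"dz": 0,"roll": 0,"claw": 1},{"dx": 1,"dy": 5,"dz": 0,"roll": 0,"claw": 1},{"dx": 1,"dy": 5,"dz": 0,"roll": 0,"claw": 1}]}}

```text
clock: 2.08
tcp_pos: [0.4441, -0.1685, 0.2962]
orientation: [0.0, 0.99, 0.139, -0.0]
wrist_force: [-1.1, 0.2, 0.7]
finger_gap: 0.0854
grip_force: 0.0
```

```bash
python3 -c "
from h import *
shot('wrist','w2')"
```

>>> {"name": "send_rows", "arguments": {"increments": [{"dx": 0.2,"dy": 2.2,"dz": 0,"roll": 0,"claw": 1},{"dx": 0.4,"dy": 4.4,"dz": 0,"roll": 0,"claw": 1},{"dx": 0.6,"dy": 6.6,"dz": 0,"roll": 0,"claw": 1},{"dx": 0.8,"dy": 8,"dz": 0,"roll": 0,"claw": 1},{"dx": 0.8,"dy": 8,"dz": 0,"roll": 0,"claw": 1}]}}

```text
clock: 2.75
tcp_pos: [0.4646, 0.0333, 0.2962]
orientation: [0.0, 0.99, 0.141, -0.0]
wrist_force: [-0.2, 0.2, 0.6]
finger_gap: 0.0856
grip_force: 0.0
```

```bash
python3 -c "
from h import *
shot('wrist','w3')"
```

>>> {"name": "send_rows", "arguments": {"increments": [{"dx": -0.2,"dy": 2,"dz": 0,"roll": 0,"claw": 1},{"dx": -0.4,"dy": 4,"dz": 0,"roll": 0,"claw": 1},{"dx": -0.4,"dy": 5,"dz": 0,"roll": 0,"claw": 1},{"dx": -0.4,"dy": 5,"dz": 0,"roll": 0,"claw": 1},{"dx": -0.4,"dy": 5,"dz": 0,"roll": 0,"claw": 1}]}}

```text
clock: 3.42
tcp_pos: [0.4547, 0.1559, 0.2962]
orientation: [0.0, 0.99, 0.139, -0.0]
wrist_force: [-0.0, 1.2, -0.3]
finger_gap: 0.0854
grip_force: 0.0
```

```bash
python3 -c "
from h import *
shot('wrist','w4'); s=get_state(); print(s['tcp_pos'],s['joint_pos'])
im=[cv2.resize(load(f'w{i}')['image'],(400,250)) for i in (1,2,3,4)]
cv2.imwrite('pics/m.png',np.vstack([np.hstack(im[:2]),np.hstack(im[2:])]))"
```

```text
[0.45470753 0.15585827 0.29621941] [ 1.63354499e-01  1.17960008e-01 -4.40406621e-02  1.40908036e+00
 -5.50412360e-04  3.02647660e+00]
```

View pics/m.png

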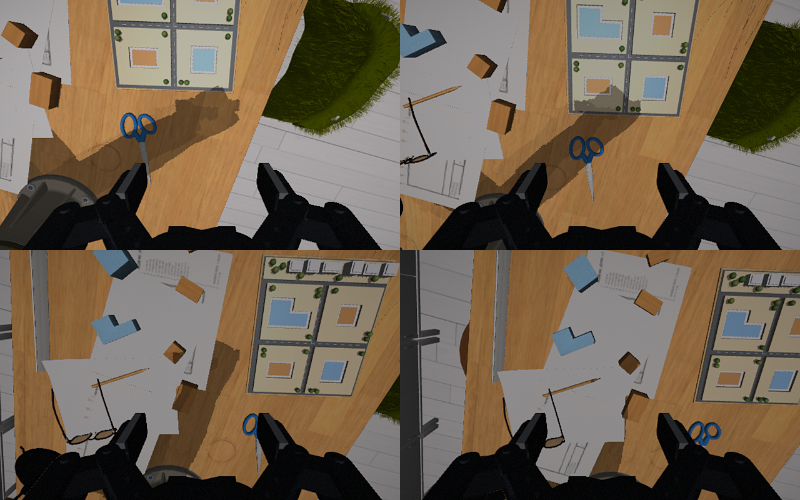

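The wrist views show all four targets in w3 and w4. In the w3 panel they are the tower (118,262), L (118,328), mid bar (190,290) and cube (175,352), with the plots at right. Next I'll segment the top faces and triangulate.

```bash
cat >> h.py <<'E'
def tops(c,amin=150,box=True):
    im=c['image'];hsv=cv2.cvtColor(im,cv2.COLOR_BGR2HSV);out=[]
    for col,(lo,hi) in {'blue':((97,55,50),(108,130,255)),'brown':((10,115,40),(18,190,255))}.items():
        m=cv2.inRange(hsv,lo,hi); m=cv2.morphologyEx(m,cv2.MORPH_OPEN,np.ones((3,3)))
        for b in blobs(m,amin):
            if cv2.contourArea(b)>9000: continue
            k=np.zeros(m.shape,np.uint8);cv2.drawContours(k,[b],-1,255,-1)
            v=hsv[...,2][(k>0)&(m>0)]
            t,_=cv2.threshold(v.reshape(-1,1),0,255,cv2.THRESH_OTSU)
            split=v[v>t].mean()-v[v<=t].mean() if (v>t).any() and (v<=t).any() else 0
            kk=((k>0)&(m>0)&((hsv[...,2]>t)|(split<25))).astype(np.uint8)*255
            kk=cv2.morphologyEx(kk,cv2.MORPH_OPEN,np.ones((3,3)));kk=cv2.morphologyEx(kk,cv2.MORPH_CLOSE,np.ones((5,5)))
            bb=blobs(kk,amin*.5)
            if not bb: continue
            bb=max(bb,key=cv2.contourArea); out.append((col,bb,split,t))
    return out
E
python3 - <<'E'
from h import *
for n in ['w2','w3','w4']:
    c=load(n);im=c['image'].copy()
    for col,b,s,t in tops(c):
        M=cv2.moments(b);u,v=M['m10']/M['m00'],M['m01']/M['m00']
        a=cv2.approxPolyDP(b,4,True)
        w=np.array([onz(c,*p[0],.02)[:2] for p in b],np.float32)
        r=cv2.minAreaRect((w*1000))
        print(n,col,(round(u,1),round(v,1)),'split',round(float(s)),len(a),'xy@.02',np.round(r[0]),np.round(r[1],1),round(r[2],1))
        cv2.drawContours(im,[b],-1,(0,255,0),1)
    cv2.imwrite(f'pics/{n}d.png',im)
cv2.imwrite('pics/d.png',np.vstack([cv2.imread('pics/w3d.png')[0:300,120:640],cv2.imread('pics/w4d.png')[0:300,120:640]]))
E
```

```text
w2 blue (406.8, 140.2) split 11 4 xy@.02 [ 497. -272.] [42.3 42.3] 14.3
w2 blue (22.0, 66.0) split 79 5 xy@.02 [458. 228.] [50.7 83. ] 37.0
w2 blue (313.4, 39.5) split 3 6 xy@.02 [ 585. -125.] [47.9 76.5] 13.9
w2 brown (31.1, 355.2) split 65 5 xy@.02 [-48. 206.] [129.9 206. ] 87.3
w2 brown (315.6, 136.6) split 63 5 xy@.02 [ 468. -154.] [26.4 46.8] 16.0
w2 brown (125.1, 106.2) split 90 4 xy@.02 [437.  95.] [34.5 34.6] 64.6
w2 brown (419.0, 39.9) split 3 4 xy@.02 [ 614. -242.] [31.8 31.9] 13.7
w2 brown (146.8, 5.3) split 80 3 xy@.02 [558.  81.] [15.4 35.3] 16.0
w2 brown (3.5, 16.6) split 6 4 xy@.02 [500. 241.] [10.  44.3] 87.3
w3 blue (531.4, 193.2) split 10 4 xy@.02 [ 497. -267.] [42.2 42.6] 14.2
w3 blue (179.2, 127.2) split 65 6 xy@.02 [457. 223.] [50.3 81. ] 37.2
w3 blue (456.5, 103.6) split 11 6 xy@.02 [ 585. -120.] [48.1 77.5] 13.9
w3 blue (177.2, 14.9) split 61 4 xy@.02 [587. 247.] [49.  48.4] 49.6
w3 brown (491.7, 392.8) split 59 4 xy@.02 [ 139. -385.] [36.6 55.8] 16.2
w3 brown (151.3, 394.0) split 62 4 xy@.02 [-39. 211.] [29.4 57.7] 16.2
w3 brown (29.8, 377.4) split 67 3 xy@.02
[... 473 characters left out ...]
 207.8) split 13 4 xy@.02 [ 497. -264.] [41.8 42.3] 14.4
w4 blue (273.0, 146.3) split 59 6 xy@.02 [458. 220.] [50.  81.5] 36.2
w4 blue (543.1, 121.7) split 12 6 xy@.02 [ 585. -117.] [48.1 77.7] 14.0
w4 blue (288.8, 35.0) split 59 4 xy@.02 [587. 235.] [47.6 47.4] 49.5
w4 brown (491.9, 392.9) split 51 4 xy@.02 [ 127. -263.] [36.6 57.3] 15.9
w4 brown (499.8, 289.0) split 56 4 xy@.02 [ 329. -174.] [28.2 18.8] 26.1
w4 brown (472.9, 291.1) split 67 4 xy@.02 [ 314. -134.] [38.9 18.4] 8.4
w4 brown (526.4, 205.4) split 14 4 xy@.02 [ 468. -146.] [27.6 47.5] 15.7
w4 brown (633.5, 123.6) split 7 4 xy@.02 [ 613. -228.] [30.8 19.9] 16.0
w4 brown (398.1, 83.6) split 41 4 xy@.02 [571.  88.] [49.8 28.9] 75.9
```

View pics/d.png

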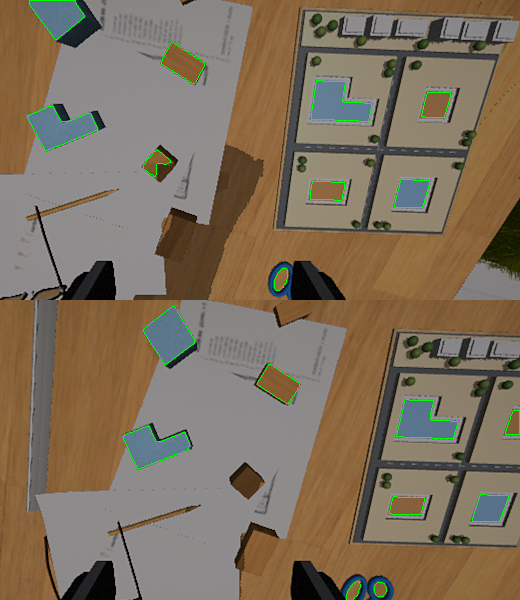

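The green outlines follow the top faces. The mid bar measures 49.6 x 29 mm, which fits 30 x 50. Now heights by triangulation, and plot poses from the coloured floors, averaging views.

```bash
cat > m.py <<'E'
from h import *
C={n:load(n) for n in ['w2','w3','w4']}
T={n:tops(C[n]) for n in C}
def get(n,col,u,v):
    for c,b,s,t in T[n]:
        M=cv2.moments(b);p=(M['m10']/M['m00'],M['m01']/M['m00'])
        if c==col and np.hypot(p[0]-u,p[1]-v)<4: return b,p
I={'L':('blue',{'w3':(179,127),'w4':(273,146)}),'tower':('blue',{'w4':(289,35)}),'bar':('brown',{'w3':(302,63),'w4':(398,84)}),
'cube':('brown',{'w2':(125,106)}),
'pL':('blue',{'w2':(313,39),'w3':(456,104),'w4':(543,122)}),'pT':('blue',{'w2':(407,140),'w3':(531,193),'w4':(610,208)}),
'pB':('brown',{'w3':(447,190),'w4':(526,205)}),'pC':('brown',{'w2':(419,40),'w3':(555,104)})}
Z={'L':.030,'tower':.058,'bar':.022,'cube':.034}
for k,(col,d) in I.items():
    ns=list(d)
    if len(ns)>1:
        q=[get(n,col,*d[n])[1] for n in ns]; P,e=tri(C[ns[0]],q[0],C[ns[-1]],q[-1]); print(k,'tri',P.round(4),'gap',round(e,4))
    for n in ns:
        b,_=get(n,col,*d[n]); w=np.array([onz(C[n],*p[0],Z.get(k,.009))[:2] for p in b],np.float32)*1000
        r=cv2.minAreaRect(w); print('  ',k,n,np.round(r[0],1),np.round(r[1],1),round(r[2],1))
        if k in('L','pL'): print('    ', [onz(C[n],*map(float,p[0]),Z.get(k,.009)).round(3)[:2].tolist() for p in cv2.approxPolyDP(b,4,True)])
E
python3 m.py
```

```text
L tri [0.4524 0.2223 0.0289] gap 0.0002
   L w3 [459.5 218.9] [49.1 79.1] 37.2
     [[0.456, 0.263], [0.418, 0.236], [0.463, 0.174], [0.481, 0.187], [0.461, 0.221], [0.475, 0.239]]
   L w4 [459.4 218.8] [48.8 79.6] 36.2
     [[0.456, 0.263], [0.418, 0.236], [0.466, 0.177], [0.482, 0.187], [0.461, 0.22], [0.475, 0.238]]
   tower w4 [581.9 229.8] [43.3 43.1] 49.5
bar tri [0.5714 0.0893 0.0219] gap 0.0001
   bar w3 [571.1  89.1] [49.3 29.1] 75.8
   bar w4 [571.1  88.9] [49.6 28.8] 75.9
   cube w2 [440.3  87. ] [33.4 33.4] 64.6
pL tri [ 0.5811 -0.1182  0.0095] gap 0.0002
   pL w2 [ 586.6 -124.7] [49.2 78.6] 13.9
     [[0.601, -0.081], [0.554, -0.092], [0.574, -0.168], [0.594, -0.162], [0.586, -0.124], [0.61, -0.117]]
   pL w3 [ 586.3 -124.7] [49.4 79.5] 13.9
     [[0.601, -0.081], [0.553, -0.094], [0.572, -0.169], [0.595, -0.162], [0.586, -0.124], [0.61, -0.117]]
   pL w4 [ 586.2 -124.7] [49.4 79.8] 14.0
     [[0.599, -0.08], [0.554, -0.092], [0.573, -0.169], [0.594, -0.162], [0.587, -0.126], [0.61, -0.117]]
pT tri [ 0.4967 -0.2749  0.009 ] gap 0.0
   pT w2 [ 496.3 -274.9] [43.4 43.4] 14.3
   pT w3 [ 496.2 -275. ] [43.3 43.7] 14.2
   pT w4 [ 496.5 -275.2] [42.9 43.4] 14.4
pB tri [ 0.4663 -0.1547  0.009 ] gap 0.0
   pB w3 [ 466.2 -154.8] [28.4 49. ] 13.7
   pB w4 [ 466.6 -154.6] [28.3 48.7] 15.7
pC tri [ 0.6168 -0.2446  0.0097] gap 0.0003
   pC w2 [ 616.8 -244.9] [32.7 32.7] 13.7
   pC w3 [ 616.5 -245.3] [31.7 33.2] 16.2
```

Everything matches the given sizes and heights. The plot yaw is 14.1°. The L is at (459.4, 218.8) with yaw 36.6°, so its grasp point is (448.7, 233.3) with tool x at 126.6°. I'll go there now, turning by +110.5°.

>>> {"name": "send_rows", "arguments": {"increments": [{"dx": 0,"dy": 0.6,"dz": -1,"roll": 1.3,"claw": 0.6},{"dx": 0,"dy": 1.2,"dz": -2,"roll": 2.6,"claw": 0.6},{"dx": -0.1,"dy": 1.8,"dz": -3,"roll": 3.9,"claw": 0.6},{"dx": -0.2,"dy": 2.4,"dz": -4,"roll": 5.2,"claw": 0.6},{"dx": -0.24,"dy": 3.1,"dz": -5,"roll": 6.5,"claw": 0.6}]}}

```text
clock: 4.1
tcp_pos: [0.4488, 0.2339, 0.1707]
orientation: [0.0, 0.828, 0.561, 0.0]
wrist_force: [-0.1, 0.2, 0.6]
finger_gap: 0.0683
grip_force: 0.0
```

>>> {"name": "send_rows", "arguments": {"increments": [{"dx": 0,"dy": 0,"dz": 0,"roll": 1.3,"claw": 0.6},{"dx": 0,"dy": 0,"dz": 0,"roll": 2.6,"claw": 0.6},{"dx": 0,"dy": 0,"dz": 0,"roll": 3.9,"claw": 0.6},{"dx": 0,"dy": 0,"dz": 0,"roll": 5.2,"claw": 0.6},{"dx": 0,"dy": 0,"dz": 0,"roll": 6.5,"claw": 0.6}]}}

```text
clock: 4.72
tcp_pos: [0.4489, 0.2334, 0.1713]
orientation: [0.0, 0.498, 0.867, -0.0]
wrist_force: [-0.6, -0.6, -0.2]
finger_gap: 0.0682
grip_force: 0.0
```

>>> {"name": "send_rows", "arguments": {"increments": [{"dx": 0,"dy": 0,"dz": -1,"roll": 0.81,"claw": 0.6},{"dx": 0,"dy": 0,"dz": -2,"roll": 0.81,"claw": 0.6},{"dx": 0,"dy": 0,"dz": -3,"roll": 0.81,"claw": 0.6},{"dx": 0,"dy": 0,"dz": -4,"roll": 0.81,"claw": 0.6},{"dx": 0,"dy": 0,"dz": -4,"roll": 0.81,"claw": 0.6}]}}

```text
clock: 5.35
tcp_pos: [0.4472, 0.2331, 0.0697]
orientation: [-0.001, 0.451, 0.893, -0.002]
wrist_force: [-0.5, -0.5, 0.0]
finger_gap: 0.0682
grip_force: 0.0
```

```bash
cat >> h.py <<'E'
def st():
    s=get_state();q=s['orientation'];y=np.degrees(2*np.arctan2(q[2],q[1]))
    print(s['tcp_pos'].round(4),'psi',round(y%360,1),'gap',round(s['finger_gap'],4),'F',s['wrist_force'].round(1),'t',round(s['clock'],1),'q6',s['joint_pos'][5].round(2))
E
python3 - <<'E'
from h import *
st(); shot('wrist','w5'); shot('side','s5')
C=load('w5'); print(proj(C,[.4487,.2333,.03]),proj(load('w5'),[.5819,.2298,.058]))
E
```

```text
[0.4472 0.2331 0.0697] psi 126.4 gap 0.0682 F [-0.5 -0.5  0. ] t 5.3 q6 1.26
(np.float64(326.5858173707745), np.float64(229.89204264369653)) (np.float64(489.64955264737574), np.float64(364.48324568914956))
```

View pics/w5.png

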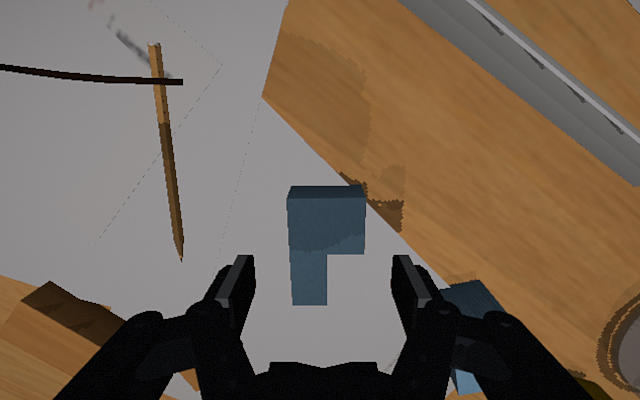

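The L sits centred and square between the fingers (crosspart at 326,220). Descend, grip and lift.

>>> {"name": "send_rows", "arguments": {"increments": [{"dx": 0,"dy": 0,"dz": -1,"roll": 0,"claw": 0.6},{"dx": 0,"dy": 0,"dz": -2,"roll": 0,"claw": 0.6},{"dx": 0,"dy": 0,"dz": -2.5,"roll": 0,"claw": 0.6},{"dx": 0,"dy": 0,"dz": -2.5,"roll": 0,"claw": 0.4},{"dx": 0,"dy": 0,"dz": -2.5,"roll": 0,"claw": 0}], "grip_force": 30}}

```text
clock: 6.08
tcp_pos: [0.4494, 0.2353, 0.0101]
orientation: [0.001, 0.45, 0.893, 0.001]
wrist_force: [-0.1, -0.5, 0.2]
finger_gap: 0.0492
grip_force: 32.4
```

>>> {"name": "send_rows", "arguments": {"increments": [{"dx": 0,"dy": 0,"dz": 0,"roll": 0,"claw": -0.2},{"dx": 0,"dy": 0,"dz": 0,"roll": 0,"claw": -0.2},{"dx": 0,"dy": 0,"dz": 0,"roll": 0,"claw": -0.2},{"dx": 0,"dy": 0,"dz": 0.2,"roll": 0,"claw": -0.2},{"dx": 0,"dy": 0,"dz": 0.6,"roll": 0,"claw": -0.2}]}}

```text
clock: 6.7
tcp_pos: [0.4477, 0.2348, 0.0239]
orientation: [-0.0, 0.45, 0.893, -0.0]
wrist_force: [0.5, -0.3, -1.0]
finger_gap: 0.0494
grip_force: 32.4
```

>>> {"name": "send_rows", "arguments": {"increments": [{"dx": 0,"dy": 0,"dz": 1.5,"roll": 0,"claw": -0.2},{"dx": 0,"dy": 0,"dz": 3,"roll": 0,"claw": -0.2},{"dx": 0.5,"dy": -1.4,"dz": 4,"roll": -0.5,"claw": -0.2},{"dx": 1.3,"dy": -3.4,"dz": 4,"roll": -1,"claw": -0.2},{"dx": 2.1,"dy": -5.4,"dz": 4,"roll": -1.5,"claw": -0.2}]}}

```text
clock: 7.32
tcp_pos: [0.5016, 0.0989, 0.1251]
orientation: [0.001, 0.541, 0.841, 0.001]
wrist_force: [0.7, -0.1, -0.6]
finger_gap: 0.0494
grip_force: 32.5
```

>>> {"name": "send_rows", "arguments": {"increments": [{"dx": 0.8,"dy": -2,"dz": 0,"roll": -0.5,"claw": -0.2},{"dx": 1.6,"dy": -4,"dz": 0,"roll": -1,"claw": -0.2},{"dx": 2.4,"dy": -6,"dz": 0,"roll": -1.31,"claw": -0.2},{"dx": 3.2,"dy": -8.2,"dz": 0,"roll": -1.31,"claw": -0.2},{"dx": 3.2,"dy": -8.2,"dz": 0,"roll": -1.31,"claw": -0.2}]}}

```text
clock: 7.95
tcp_pos: [0.5822, -0.1092, 0.124]
orientation: [0.001, 0.617, 0.787, 0.0]
wrist_force: [-1.1, 0.3, -0.2]
finger_gap: 0.0495
grip_force: 32.4
```

>>> {"name": "send_rows", "arguments": {"increments": [{"dx": 0,"dy": 0,"dz": -0.6,"roll": 0,"claw": -0.2},{"dx": 0,"dy": 0,"dz": -1.2,"roll": 0,"claw": -0.2},{"dx": 0,"dy": 0,"dz": -1.6,"roll": 0,"claw": -0.2},{"dx": 0,"dy": 0,"dz": -1.6,"roll": 0,"claw": -0.2},{"dx": 0,"dy": 0,"dz": -1.6,"roll": 0,"claw": -0.2}]}}

```text
clock: 8.57
tcp_pos: [0.581, -0.1046, 0.0841]
orientation: [0.0, 0.615, 0.789, 0.0]
wrist_force: [-0.4, 0.2, 0.2]
finger_gap: 0.0495
grip_force: 32.4
```

Run:
```python
from h import *
st(); c=shot('wrist','w6')
for p in [[.582,-.1072,.014],[.5864,-.1247,.009]]: print(proj(c,p))
```

```text
[ 0.581  -0.1046  0.0841] psi 104.1 gap 0.0495 F [-0.4  0.2  0.2] t 8.6 q6 1.01
(np.float64(323.88105730930346), np.float64(214.78426992344427))
(np.float64(323.8253503506516), np.float64(234.06428061721374))
```

View pics/w6.png

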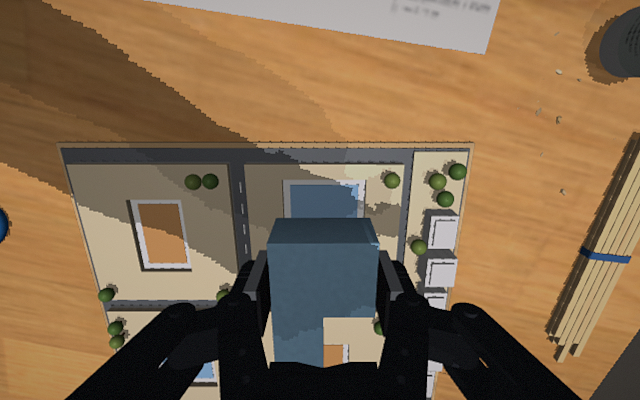

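The L hangs level and aligned over its plot. I'll measure its top corners (268,244) and (378,243) against the target.

Run:
```python
from h import *
c=load('w6')
hsv=cv2.cvtColor(c['image'],cv2.COLOR_BGR2HSV)
print([tuple(hsv[v,323]) for v in range(208,262,4)],[tuple(hsv[260,u]) for u in list(range(260,278,2))+list(range(372,390,2))])
z=.1055
A=onz(c,268,243.5,z);B=onz(c,378,243,z);print(A,B,np.linalg.norm(A-B),np.degrees(np.arctan2(*(B-A)[1::-1])))
inner=onz(c,323,318,z);print('inner corner->centre',inner)
a=np.radians(14.1);yd=np.array([-np.sin(a),np.cos(a),0]);print('centre from edge',(A+B)/2-.04*yd)
```

```text
[(np.uint8(104), np.uint8(87), np.uint8(105)), (np.uint8(106), np.uint8(91), np.uint8(104)), (np.uint8(105), np.uint8(91), np.uint8(109)), (np.uint8(100), np.uint8(101), np.uint8(58)), (np.uint8(102), np.uint8(90), np.uint8(62)), (np.uint8(104), np.uint8(89), np.uint8(63)), (np.uint8(102), np.uint8(86), np.uint8(65)), (np.uint8(102), np.uint8(88), np.uint8(67)), (np.uint8(102), np.uint8(80), np.uint8(70)), (np.uint8(102), np.uint8(87), np.uint8(108)), (np.uint8(103), np.uint8(88), np.uint8(104)), (np.uint8(103), np.uint8(91), np.uint8(104)), (np.uint8(102), np.uint8(89), np.uint8(103)), (np.uint8(103), np.uint8(85), np.uint8(102))] [(np.uint8(98), np.uint8(20), np.uint8(52)), (np.uint8(113), np.uint8(20), np.uint8(52)), (np.uint8(113), np.uint8(18), np.uint8(56)), (np.uint8(150), np.uint8(30), np.uint8(17)), (np.uint8(103), np.uint8(86), np.uint8(104)), (np.uint8(102), np.uint8(85), np.uint8(105)), (np.uint8(102), np.uint8(85), np.uint8(105)), (np.uint8(102), np.uint8(88), np.uint8(104)), (np.uint8(103), np.uint8(91), np.uint8(104)), (np.uint8(102), np.uint8(92), np.uint8(100)), (np.uint8(102), np.uint8(87), np.uint8(100)), (np.uint8(102), np.uint8(88), np.uint8(102)), (np.uint8(103), np.uint8(89), np.uint8(66)), (np.uint8(100), np.uint8(19), np.uint8(40)), (np.uint8(113), np.uint8(19), np.uint8(55)), (np.uint8(105), np.uint8(19), np.uint8(53)), (np.uint8(110), np.uint8(28), np.uint8(54)), (np.uint8(120), np.uint8(15), np.uint8(51))]
[ 0.55229658 -0.09065129  0.1055    ] [ 0.59868722 -0.07877015  0.1055    ] 0.04788792008932835 14.365297174053849
inner corner->centre [ 0.58516588 -0.12315011  0.1055    ]
centre from edge [ 0.5852365 -0.1235056  0.1055   ]
```

>>> {"name": "send_rows", "arguments": {"increments": [{"dx": 0,"dy": 0,"dz": 0,"roll": 0,"claw": -0.2},{"dx": 0,"dy": 0,"dz": 0,"roll": 0,"claw": -0.2},{"dx": 0,"dy": 0,"dz": 0,"roll": 0,"claw": -0.2},{"dx": 0,"dy": 0,"dz": 0,"roll": 0,"claw": -0.2},{"dx": 0,"dy": 0,"dz": 0,"roll": 0,"claw": -0.2}]}}

```text
clock: 9.25
tcp_pos: [0.5808, -0.1051, 0.0838]
orientation: [0.0, 0.615, 0.788, 0.0]
wrist_force: [0.8, -0.0, -0.1]
finger_gap: 0.0494
grip_force: 32.4
```

>>> {"name": "send_rows", "arguments": {"increments": [{"dx": 0.05,"dy": -0.05,"dz": -0.6,"roll": 0,"claw": -0.2},{"dx": 0.05,"dy": -0.05,"dz": -1.2,"roll": 0,"claw": -0.2},{"dx": 0.05,"dy": -0.05,"dz": -1.8,"roll": 0,"claw": -0.2},{"dx": 0.05,"dy": -0.05,"dz": -2.3,"roll": 0,"claw": -0.2},{"dx": 0.05,"dy": -0.05,"dz": -2.5,"roll": 0,"claw": -0.2}]}}

```text
clock: 9.88
tcp_pos: [0.5813, -0.106, 0.0199]
orientation: [-0.001, 0.615, 0.788, -0.0]
wrist_force: [-0.6, 0.1, -0.8]
finger_gap: 0.0495
grip_force: 32.4
```

>>> {"name": "send_rows", "arguments": {"increments": [{"dx": 0,"dy": 0,"dz": 0,"roll": 0,"claw": -0.2},{"dx": 0,"dy": 0,"dz": -0.04,"roll": 0,"claw": -0.2},{"dx": 0,"dy": 0,"dz": -0.08,"roll": 0,"claw": -0.2},{"dx": 0,"dy": 0,"dz": -0.08,"roll": 0,"claw": -0.2},{"dx": 0,"dy": 0,"dz": -0.08,"roll": 0,"claw": -0.2}]}}

```text
clock: 10.5
tcp_pos: [0.5822, -0.1063, 0.0195]
orientation: [0.0, 0.615, 0.788, 0.0]
wrist_force: [-1.1, -0.1, 0.2]
finger_gap: 0.0497
grip_force: 32.4
```

```bash
python3 -c "
from h import *
st()"
```

```text
[ 0.5822 -0.1063  0.0195] psi 104.1 gap 0.0497 F [-1.1 -0.1  0.2] t 10.5 q6 1.01
```

>>> {"name": "send_rows", "arguments": {"increments": [{"dx": 0,"dy": 0,"dz": -0.03,"roll": 0,"claw": -0.2},{"dx": 0,"dy": 0,"dz": -0.06,"roll": 0,"claw": -0.2},{"dx": 0,"dy": 0,"dz": -0.06,"roll": 0,"claw": -0.2},{"dx": 0,"dy": 0,"dz": -0.06,"roll": 0,"claw": -0.2},{"dx": 0,"dy": 0,"dz": -0.06,"roll": 0,"claw": -0.2}]}}

```text
clock: 11.12
tcp_pos: [0.5822, -0.1063, 0.0189]
orientation: [0.0, 0.615, 0.789, 0.0]
wrist_force: [-2.6, 1.2, 7.1]
finger_gap: 0.0492
grip_force: 33.3
```

Run:
```python
from h import *
st(); c=shot('wrist','w7')
im=c['image']; cv2.imwrite('pics/w7c.png',cv2.resize(im[170:400,200:460],None,fx=2.2,fy=2.2))
```

```text
[ 0.5822 -0.1063  0.0189] psi 104.1 gap 0.0492 F [-2.6  1.2  7.1] t 11.1 q6 1.01
```

View pics/w7c.png

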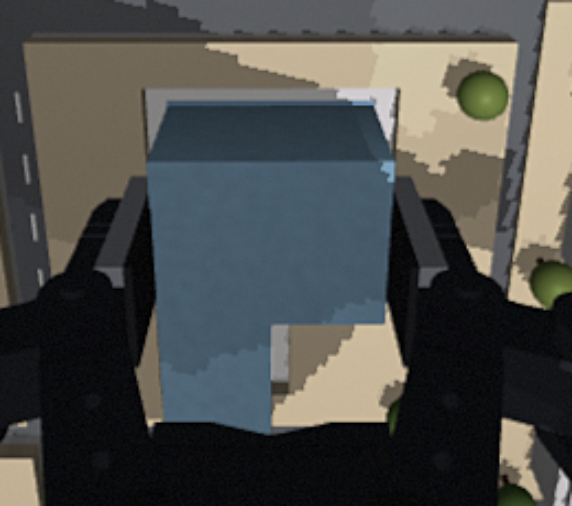

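The L is down: contact force is 7 N at the expected height and the foot is inside the cut-out with white margin showing. Release, lift and go to the tower at (581.9, 229.8), tool x at 139.5°.

>>> {"name": "send_rows", "arguments": {"increments": [{"dx": 0,"dy": 0,"dz": 0.04,"roll": 0,"claw": 0},{"dx": 0,"dy": 0,"dz": 0.04,"roll": 0,"claw": 0.5},{"dx": 0,"dy": 0,"dz": 0.04,"roll": 0,"claw": 0.5},{"dx": 0,"dy": 0,"dz": 0.5,"roll": 0,"claw": 0.5},{"dx": 0,"dy": 0,"dz": 2,"roll": 0,"claw": 0.5}]}}

```text
clock: 11.8
tcp_pos: [0.5803, -0.1057, 0.0667]
orientation: [-0.002, 0.615, 0.788, -0.001]
wrist_force: [0.2, -1.0, 0.6]
finger_gap: 0.0641
grip_force: 0.0
```

>>> {"name": "send_rows", "arguments": {"increments": [{"dx": 0,"dy": 0,"dz": 2,"roll": 0,"claw": 0.5},{"dx": -0.5,"dy": 1,"dz": 4,"roll": 0.6,"claw": 0.5},{"dx": -1,"dy": 3,"dz": 5,"roll": 1.2,"claw": 0.5},{"dx": -1,"dy": 5.3,"dz": 5,"roll": 2,"claw": 0.5},{"dx": -1,"dy": 7.6,"dz": 5,"roll": 2.8,"claw": 0.6}]}}

```text
clock: 12.42
tcp_pos: [0.5574, 0.0851, 0.1946]
orientation: [0.001, 0.449, 0.894, 0.001]
wrist_force: [0.7, -0.4, 0.4]
finger_gap: 0.0685
grip_force: 0.0
```

>>> {"name": "send_rows", "arguments": {"increments": [{"dx": 0,"dy": 2,"dz": 0,"roll": 0.8,"claw": 0.6},{"dx": 0.5,"dy": 4,"dz": 0,"roll": 1.63,"claw": 0.6},{"dx": 1,"dy": 5.85,"dz": 0,"roll": 1.63,"claw": 0.6},{"dx": 1,"dy": 5.85,"dz": 0,"roll": 1.63,"claw": 0.6},{"dx": 1,"dy": 5.85,"dz": 0,"roll": 1.63,"claw": 0.6}]}}

```text
clock: 13.05
tcp_pos: [0.5818, 0.2298, 0.193]
orientation: [-0.0, 0.346, 0.938, -0.0]
wrist_force: [-0.1, -0.3, -0.7]
finger_gap: 0.068
grip_force: 0.0
```

Run:
```python
from h import *
st(); c=shot('wrist','w8'); shot('side','s8')
print(proj(c,[.5819,.2298,.058]))
for col,b,s,t in tops(c):
    M=cv2.moments(b);u,v=M['m10']/M['m00'],M['m01']/M['m00']
    w=np.array([onz(c,*p[0],.058)[:2] for p in b],np.float32)
    r=cv2.minAreaRect((w*1000)); print(col,round(u),round(v),np.round(r[0],1),np.round(r[1],1),round(r[2],1),round(float(s)))
C4=load('w4')
print(tri(C4,(288.8,35.0),c,proj(c,[.5819,.2298,.058])))
im=c['image'];s=load('s8')['image'][130:230,250:410]
cv2.imwrite('pics/w8c.png',np.hstack([im,]) if 0 else np.vstack([cv2.resize(im,(640,400)),cv2.resize(s,(320,200)).repeat(1,0) if 0 else cv2.copyMakeBorder(cv2.resize(s,(320,200)),0,0,0,320,cv2.BORDER_CONSTANT)]))
```

```text
[0.5818 0.2298 0.193 ] psi 139.6 gap 0.068 F [-0.1 -0.3 -0.7] t 13.1 q6 0.95
(np.float64(324.0822155672272), np.float64(186.5774364828128))
blue 8 365 [ 510.  -189.1] [20.8 37.4] 30.8 23
blue 99 344 [560.1 -88.3] [ 8.8 43.2] 14.0 83
blue 324 185 [581.3 230.5] [42.6 42.8] 49.8 35
brown 192 392 [670.4 -58.6] [23.8 30.6] 49.5 63
brown 474 390 [892.5 199.5] [20.4 41.8] 77.9 87
brown 454 384 [871.1 188.8] [16.7 17.5] 48.5 32
brown 612 370 [963.4 332.9] [ 81.  125.8] 67.9 82
brown 30 299 [473.7 -89.9] [24.6 40.2] 14.1 34
brown 521 301 [812.2 307.8] [ 8.7 88.9] 71.8 38
brown 223 247 [564.7 111.3] [43.6 25.7] 75.8 90
brown 122 164 [446.1 102.9] [30.9 30.4] 64.9 92
brown 125 40 [383.5 188.6] [ 3.1 50.3] 35.8 28
(array([0.58208612, 0.22989693, 0.05817087]), np.float64(0.00046299752258647646))
```

View pics/w8c.png

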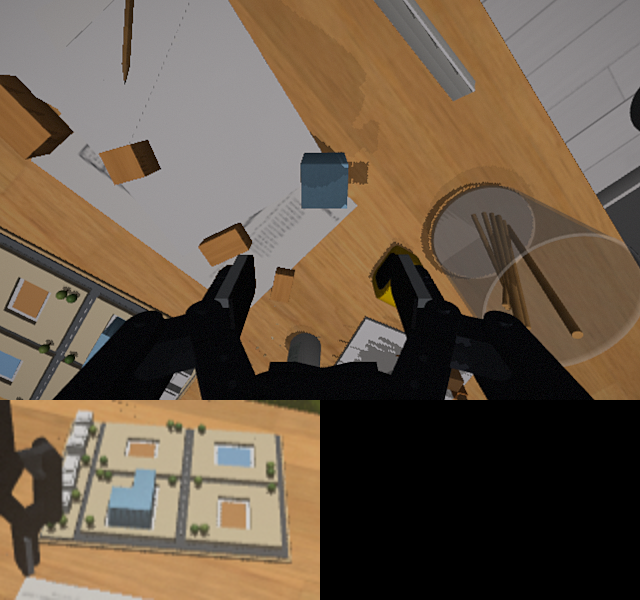

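The L shows seated in its plot, and the tower is centred between the fingers (324,185). The tape measure (390,275) and the glass (485,230) stand near, so I'll check the clearances before descending.

Run:
```python
from h import *
c=load('w8'); s=load('side0')
print('glass base left edge',onz(c,424,232,0),onz(c,440,190,0),'centre',onz(c,480,228,0))
print('glass base side',onz(s,121,315,0),'rim guess tri',tri(s,(116,270),c,(570,300)))
print('rim near',tri(s,(165,262),c,(485,300)))
print('tape side',onz(s,185,281,0), 'w8 tape left', onz(c,373,280,0.0),onz(c,373,280,0.052))
print('bottle',onz(c,303,345,0),onz(s,221,218,0))
```

```text
glass base left edge [0.71535908 0.27258883 0.        ] [0.6837474 0.3161048 0.       ] centre [0.75408851 0.32597335 0.        ]
glass base side [0.78115089 0.33701675 0.        ] rim guess tri (array([0.74518554, 0.32941138, 0.13884187]), np.float64(0.009580689204920993))
rim near (array([0.69771045, 0.28341048, 0.13510105]), np.float64(0.024533041512525406))
tape side [0.71892144 0.23589712 0.        ] w8 tape left [7.28715230e-01 1.86075102e-01 5.55111512e-17] [0.69603504 0.20106081 0.052     ]
bottle [0.74867395 0.05042914 0.        ] [0.74383183 0.06122264 0.        ]
```

Clearances are ample (glass more than 140 mm away, tape more than 100 mm). Descend and grip.

>>> {"name": "send_rows", "arguments": {"increments": [{"dx": 0,"dy": 0,"dz": -1.6,"roll": 0,"claw": 0.6},{"dx": 0,"dy": 0,"dz": -3.2,"roll": 0,"claw": 0.6},{"dx": 0,"dy": 0,"dz": -4.8,"roll": 0,"claw": 0.6},{"dx": 0,"dy": 0,"dz": -6,"roll": 0,"claw": 0.6},{"dx": 0,"dy": 0,"dz": -6.7,"roll": 0,"claw": 0.6}]}}

```text
clock: 13.78
tcp_pos: [0.5812, 0.2283, 0.024]
orientation: [-0.001, 0.347, 0.938, -0.001]
wrist_force: [-1.3, -0.0, 0.5]
finger_gap: 0.0681
grip_force: 0.0
```

>>> {"name": "send_rows", "arguments": {"increments": [{"dx": 0,"dy": 0,"dz": 0,"roll": 0,"claw": 0.3},{"dx": 0,"dy": 0,"dz": 0,"roll": 0,"claw": 0},{"dx": 0,"dy": 0,"dz": 0,"roll": 0,"claw": -0.3},{"dx": 0,"dy": 0,"dz": 0,"roll": 0,"claw": -0.3},{"dx": 0,"dy": 0,"dz": 0,"roll": 0,"claw": -0.3}]}}

```text
clock: 14.4
tcp_pos: [0.5829, 0.2302, 0.0265]
orientation: [0.001, 0.346, 0.938, 0.001]
wrist_force: [-0.9, -0.6, 4.5]
finger_gap: 0.0437
grip_force: 32.2
```

>>> {"name": "send_rows", "arguments": {"increments": [{"dx": 0,"dy": 0,"dz": 0.4,"roll": 0,"claw": -0.3},{"dx": 0,"dy": 0,"dz": 1.4,"roll": 0,"claw": -0.3},{"dx": 0,"dy": 0,"dz": 3,"roll": 0,"claw": -0.3},{"dx": 0,"dy": 0,"dz": 4.4,"roll": 0,"claw": -0.3},{"dx": 0,"dy": 0,"dz": 4.4,"roll": 0,"claw": -0.3}]}}

```text
clock: 15.02
tcp_pos: [0.5842, 0.2306, 0.1392]
orientation: [0.003, 0.346, 0.938, 0.002]
wrist_force: [-0.1, 0.1, -0.5]
finger_gap: 0.0434
grip_force: 31.5
```

```bash
python3 -c "
from h import *
st()"
```

```text
[0.5842 0.2306 0.1392] psi 139.5 gap 0.0434 F [-0.1  0.1 -0.5] t 15.0 q6 0.95
```

>>> {"name": "send_rows", "arguments": {"increments": [{"dx": -0.35,"dy": -2,"dz": 0,"roll": -0.5,"claw": -0.3},{"dx": -0.7,"dy": -4.2,"dz": 0,"roll": -1,"claw": -0.3},{"dx": -1.1,"dy": -6.5,"dz": 0,"roll": -1.5,"claw": -0.3},{"dx": -1.5,"dy": -8.8,"dz": 0,"roll": -2,"claw": -0.3},{"dx": -1.9,"dy": -11.1,"dz": 0,"roll": -2.5,"claw": -0.3}]}}

```text
clock: 15.65
tcp_pos: [0.5332, -0.049, 0.1343]
orientation: [-0.001, 0.504, 0.863, -0.0]
wrist_force: [0.1, -0.0, -0.1]
finger_gap: 0.0433
grip_force: 31.5
```

>>> {"name": "send_rows", "arguments": {"increments": [{"dx": -0.4,"dy": -2.3,"dz": 0,"roll": -0.5,"claw": -0.3},{"dx": -0.8,"dy": -4.6,"dz": 0,"roll": -1,"claw": -0.3},{"dx": -1.2,"dy": -6.9,"dz": 0,"roll": -1.5,"claw": -0.3},{"dx": -1.52,"dy": -8.6,"dz": 0,"roll": -1.93,"claw": -0.3},{"dx": -1.52,"dy": -9.1,"dz": 0,"roll": -1.93,"claw": -0.3}]}}

```text
clock: 16.27
tcp_pos: [0.4953, -0.2771, 0.1341]
orientation: [-0.001, 0.616, 0.787, -0.0]
wrist_force: [-0.3, 0.2, -0.1]
finger_gap: 0.0437
grip_force: 31.5
```

>>> {"name": "send_rows", "arguments": {"increments": [{"dx": 0,"dy": 0,"dz": -0.8,"roll": 0,"claw": -0.3},{"dx": 0,"dy": 0,"dz": -1.6,"roll": 0,"claw": -0.3},{"dx": 0,"dy": 0,"dz": -2.4,"roll": 0,"claw": -0.3},{"dx": 0,"dy": 0,"dz": -2.4,"roll": 0,"claw": -0.3},{"dx": 0,"dy": 0,"dz": -2.4,"roll": 0,"claw": -0.3}]}}

```text
clock: 16.9
tcp_pos: [0.4969, -0.2745, 0.0756]
orientation: [-0.0, 0.615, 0.789, 0.0]
wrist_force: [0.1, -0.1, -0.0]
finger_gap: 0.0436
grip_force: 31.5
```

Run:
```python
from h import *
st(); c=shot('wrist','w9')
z=get_state()['tcp_pos'][2]-.0265+.058
for col,b,s,t in tops(c):
    w=np.array([onz(c,*p[0],z)[:2] for p in b],np.float32)
    M=cv2.moments(b)
    r=cv2.minAreaRect((w*1000)); 
    if col=='blue': print(z,round(M['m10']/M['m00']),round(M['m01']/M['m00']),np.round(r[0],1),np.round(r[1],1),round(r[2],1))
```

```text
[ 0.4969 -0.2745  0.0756] psi 104.2 gap 0.0436 F [ 0.1 -0.1 -0. ] t 16.9 q6 0.68
0.10753049478073778 541 42 [ 547.1 -162.4] [30.7 27. ] 14.1
```

View pics/w9.png

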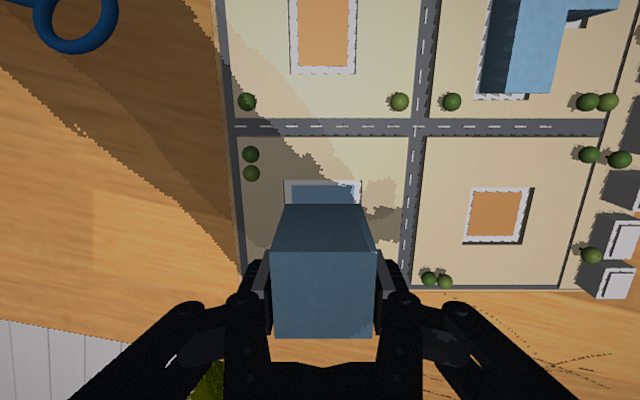

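The tower hangs square, with top corners (271,251), (375,251), (372,337) and (275,338). I'll compute its centre against the plot.

Run:
```python
from h import *
c=load('w9'); z=.1075
P=np.array([onz(c,*p,z) for p in [(271,251),(375,251),(372,337),(275,338)]])
print(P.mean(0),np.linalg.norm(np.diff(P,axis=0),axis=1)*1000)
B=[onz(c,*p,.049) for p in [(283,205),(365,205)]];print(B,np.linalg.norm(B[0]-B[1]))
a=np.radians(14.1);print((B[0]+B[1])/2-.022*np.array([-np.sin(a),np.cos(a),0]))
```

```text
[ 0.4962709  -0.27373552  0.1075    ] [41.76483287 43.11672475 43.36214606]
[array([ 0.4688056 , -0.26001357,  0.049     ]), array([ 0.51506318, -0.24838185,  0.049     ])] 0.04769759395497823
[ 0.49729392 -0.27553489  0.049     ]
```

>>> {"name": "send_rows", "arguments": {"increments": [{"dx": 0,"dy": 0,"dz": -0.5,"roll": 0,"claw": -0.3},{"dx": 0,"dy": 0,"dz": -1,"roll": 0,"claw": -0.3},{"dx": 0,"dy": 0,"dz": -1.4,"roll": 0,"claw": -0.3},{"dx": 0,"dy": 0,"dz": -1.6,"roll": 0,"claw": -0.3},{"dx": 0,"dy": 0,"dz": -1.6,"roll": 0,"claw": -0.3}]}}

```text
clock: 17.58
tcp_pos: [0.4961, -0.2747, 0.0355]
orientation: [-0.0, 0.615, 0.788, 0.0]
wrist_force: [-2.0, 1.4, 4.3]
finger_gap: 0.0433
grip_force: 32.1
```

>>> {"name": "send_rows", "arguments": {"increments": [{"dx": 0,"dy": 0,"dz": -0.03,"roll": 0,"claw": -0.3},{"dx": 0,"dy": 0,"dz": -0.05,"roll": 0,"claw": -0.3},{"dx": 0,"dy": 0,"dz": -0.05,"roll": 0,"claw": -0.3},{"dx": 0,"dy": 0,"dz": -0.05,"roll": 0,"claw": -0.3},{"dx": 0,"dy": 0,"dz": -0.05,"roll": 0,"claw": -0.3}]}}

```text
clock: 18.2
tcp_pos: [0.4961, -0.2747, 0.0355]
orientation: [-0.0, 0.615, 0.788, -0.0]
wrist_force: [-4.8, 3.6, 12.4]
finger_gap: 0.0438
grip_force: 33.2
```

The tower is in contact at the expected height (foot at 9 mm). Release, then go to the bar at (571.1, 89.0), tool x at 75.8°.

>>> {"name": "send_rows", "arguments": {"increments": [{"dx": 0,"dy": 0,"dz": 0.05,"roll": 0,"claw": 0.2},{"dx": 0,"dy": 0,"dz": 0.05,"roll": 0,"claw": 0.5},{"dx": 0,"dy": 0,"dz": 0.05,"roll": 0,"claw": 0.5},{"dx": 0,"dy": 0,"dz": 1,"roll": 0,"claw": 0.5},{"dx": 0,"dy": 0,"dz": 3,"roll": 0,"claw": 0.5}]}}

```text
clock: 18.82
tcp_pos: [0.4949, -0.2738, 0.1072]
orientation: [-0.003, 0.615, 0.788, -0.0]
wrist_force: [1.0, -0.3, 0.7]
finger_gap: 0.064
grip_force: 0.0
```

>>> {"name": "send_rows", "arguments": {"increments": [{"dx": 0,"dy": 0,"dz": 2,"roll": 0,"claw": 0.1},{"dx": 0.3,"dy": 1.7,"dz": 3,"roll": -0.8,"claw": 0.1},{"dx": 0.7,"dy": 3.9,"dz": 3,"roll": -1.6,"claw": 0.1},{"dx": 1.2,"dy": 6.1,"dz": 3,"roll": -2.4,"claw": 0.1},{"dx": 1.7,"dy": 8.3,"dz": 3,"roll": -3.2,"claw": 0.1}]}}

```text
clock: 19.45
tcp_pos: [0.5394, -0.066, 0.184]
orientation: [0.0, 0.776, 0.631, 0.0]
wrist_force: [1.0, 0.7, 0.6]
finger_gap: 0.0469
grip_force: 0.0
```

>>> {"name": "send_rows", "arguments": {"increments": [{"dx": 0.4,"dy": 2.1,"dz": 0,"roll": -0.34,"claw": 0.1},{"dx": 0.8,"dy": 4.2,"dz": -0.5,"roll": -0.34,"claw": 0.1},{"dx": 1.3,"dy": 6.25,"dz": -1,"roll": -0.34,"claw": 0.1},{"dx": 1.3,"dy": 6.25,"dz": -2,"roll": -0.34,"claw": 0.1},{"dx": 1.3,"dy": 6.25,"dz": -2,"roll": -0.34,"claw": 0.1}]}}

```text
clock: 20.08
tcp_pos: [0.5698, 0.0895, 0.1318]
orientation: [-0.001, 0.789, 0.615, -0.002]
wrist_force: [0.3, -0.7, -1.2]
finger_gap: 0.0473
grip_force: 0.0
```

Run:
```python
from h import *
st(); c=shot('wrist','w10'); s=shot('side','s10')
print(proj(c,[.5711,.089,.022]))
for col,b,ss,t in tops(c):
    w=np.array([onz(c,*p[0],.022)[:2] for p in b],np.float32)
    M=cv2.moments(b)
    r=cv2.minAreaRect((w*1000)); print(col,round(M['m10']/M['m00']),round(M['m01']/M['m00']),np.round(r[0],1),np.round(r[1],1),round(r[2],1),round(float(ss)))
cv2.imwrite('pics/w10c.png',np.vstack([c['image'],cv2.copyMakeBorder(cv2.resize(s['image'][130:230,250:410],(320,200)),0,0,0,320,cv2.BORDER_CONSTANT)]))
```

```text
[0.5698 0.0895 0.1318] psi 75.9 gap 0.0473 F [ 0.3 -0.7 -1.2] t 20.1 q6 1.83
(np.float64(324.82612135707404), np.float64(194.42414422295317))
brown 205 385 [389.4 -83.7] [58.3 41.1] 70.9 56
brown 210 302 [437.3   8.5] [28.4  9.4] 6.7 71
brown 318 300 [532.3 -11.3] [143.   72.6] 13.9 63
brown 178 235 [433.3  83.3] [34.  33.6] 64.9 28
brown 48 145 [364.1 182.5] [ 4.5 87.2] 35.1 48
brown 307 5 [596.5 226.6] [ 9.3 27.6] 75.8 4
brown 97 10 [474.5 252.9] [ 18.3 199.5] 75.8 13
```

View pics/w10c.png

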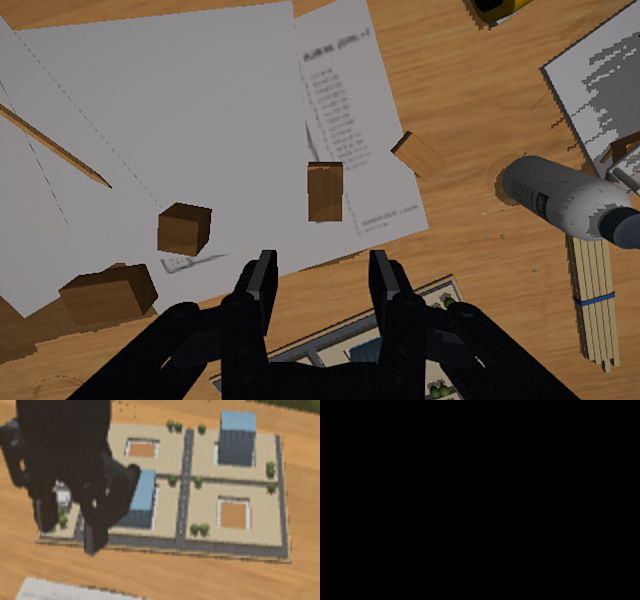

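The tower stands in its plot. The bar is centred in the image (325,192), where predicted. The other bar-like blocks here are small (418,155) and large (110,293), so this one, at 30 x 50, is the one meant. Descend and grip.

>>> {"name": "send_rows", "arguments": {"increments": [{"dx": 0,"dy": 0,"dz": -1.2,"roll": 0,"claw": 0.1},{"dx": 0,"dy": 0,"dz": -2.4,"roll": 0,"claw": 0.1},{"dx": 0,"dy": 0,"dz": -3.6,"roll": 0,"claw": 0.1},{"dx": 0,"dy": 0,"dz": -4.6,"roll": 0,"claw": 0.1},{"dx": 0,"dy": 0,"dz": -4.92,"roll": 0,"claw": 0.1}]}}

```text
clock: 20.8
tcp_pos: [0.5713, 0.0877, 0.0107]
orientation: [-0.0, 0.79, 0.613, -0.0]
wrist_force: [-0.4, 0.3, 0.9]
finger_gap: 0.047
grip_force: 0.0
```

>>> {"name": "send_rows", "arguments": {"increments": [{"dx": 0,"dy": 0,"dz": 0,"roll": 0,"claw": 0.1},{"dx": 0,"dy": 0,"dz": 0,"roll": 0,"claw": -0.2},{"dx": 0,"dy": 0,"dz": 0,"roll": 0,"claw": -0.6},{"dx": 0,"dy": 0,"dz": 0,"roll": 0,"claw": -0.6},{"dx": 0,"dy": 0,"dz": 0,"roll": 0,"claw": -0.6}]}}

```text
clock: 21.42
tcp_pos: [0.573, 0.0886, 0.0127]
orientation: [0.001, 0.789, 0.614, 0.001]
wrist_force: [-0.4, -0.9, 5.6]
finger_gap: 0.029
grip_force: 30.6
```

>>> {"name": "send_rows", "arguments": {"increments": [{"dx": 0,"dy": 0,"dz": 0.4,"roll": 0,"claw": -0.6},{"dx": 0,"dy": 0,"dz": 1.4,"roll": 0,"claw": -0.6},{"dx": 0,"dy": 0,"dz": 3,"roll": 0,"claw": -0.6},{"dx": 0,"dy": 0,"dz": 4,"roll": 0,"claw": -0.6},{"dx": 0,"dy": 0,"dz": 4,"roll": 0,"claw": -0.6}]}}

```text
clock: 22.05
tcp_pos: [0.5733, 0.0889, 0.1138]
orientation: [0.002, 0.789, 0.614, 0.002]
wrist_force: [0.0, -0.1, -0.6]
finger_gap: 0.0295
grip_force: 29.9
```

```bash
python3 -c "
from h import *
st()"
```

```text
[0.5733 0.0889 0.1138] psi 75.8 gap 0.0295 F [ 0.  -0.1 -0.6] t 22.1 q6 1.83
```

>>> {"name": "send_rows", "arguments": {"increments": [{"dx": -0.8,"dy": -1.8,"dz": 0,"roll": 0.7,"claw": -0.6},{"dx": -1.6,"dy": -3.7,"dz": 0,"roll": 1.4,"claw": -0.6},{"dx": -2.5,"dy": -5.7,"dz": 0,"roll": 2.1,"claw": -0.6},{"dx": -3.4,"dy": -7.7,"dz": 0,"roll": 2.8,"claw": -0.6},{"dx": -4.24,"dy": -9.74,"dz": 0,"roll": 3.54,"claw": -0.6}]}}

```text
clock: 22.68
tcp_pos: [0.4639, -0.1557, 0.11]
orientation: [-0.001, 0.614, 0.79, -0.0]
wrist_force: [1.7, 0.4, -0.8]
finger_gap: 0.0288
grip_force: 29.9
```

>>> {"name": "send_rows", "arguments": {"increments": [{"dx": 0,"dy": 0,"dz": -0.7,"roll": 0,"claw": -0.6},{"dx": 0,"dy": 0,"dz": -1.4,"roll": 0,"claw": -0.6},{"dx": 0,"dy": 0,"dz": -1.8,"roll": 0,"claw": -0.6},{"dx": 0,"dy": 0,"dz": -1.8,"roll": 0,"claw": -0.6},{"dx": 0,"dy": 0,"dz": -1.8,"roll": 0,"claw": -0.6}]}}

```text
clock: 23.3
tcp_pos: [0.4659, -0.1546, 0.0663]
orientation: [0.0, 0.615, 0.789, 0.0]
wrist_force: [-0.6, -0.1, 0.7]
finger_gap: 0.0294
grip_force: 29.9
```

Run:
```python
from h import *
st(); c=shot('wrist','w11')
z=get_state()['tcp_pos'][2]-.0115+.022
for p in [(.4664,-.1547,z),(.4664,-.1547,.009)]: print(proj(c,p))
a=np.radians(14.1);x=np.array([np.cos(a),np.sin(a),0]);y=np.array([-x[1],x[0],0])
im=c['image'].copy()
for sx,sy in [(1,1),(1,-1),(-1,1),(-1,-1)]:
    q=proj(c,np.array([.4664,-.1547,z])+sx*.015*x+sy*.025*y);print('expected',np.round(q)); cv2.circle(im,(int(q[0]),int(q[1])),3,(0,255,0),1)
cv2.imwrite('pics/w11d.png',im)
```

```text
[ 0.4659 -0.1546  0.0663] psi 104.1 gap 0.0294 F [-0.6 -0.1  0.7] t 23.3 q6 0.84
(np.float64(324.9116351898215), np.float64(271.4467281330527))
(np.float64(324.16292932963825), np.float64(218.18315155038195))
expected [357. 225.]
expected [354. 314.]
expected [293. 225.]
expected [296. 314.]
```

View pics/w11d.png

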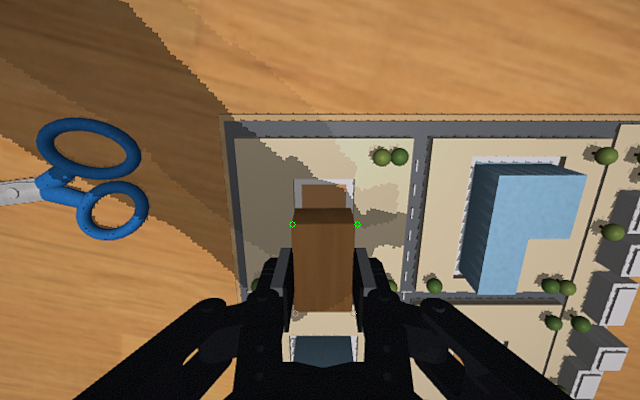

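The bar's corners match the expected marks. Lower it until contact.

>>> {"name": "send_rows", "arguments": {"increments": [{"dx": 0,"dy": 0,"dz": -0.5,"roll": 0,"claw": -0.6},{"dx": 0,"dy": 0,"dz": -1,"roll": 0,"claw": -0.6},{"dx": 0,"dy": 0,"dz": -1.5,"roll": 0,"claw": -0.6},{"dx": 0,"dy": 0,"dz": -1.76,"roll": 0,"claw": -0.6},{"dx": 0,"dy": 0,"dz": -1.76,"roll": 0,"claw": -0.6}]}}

```text
clock: 23.98
tcp_pos: [0.4653, -0.1546, 0.0216]
orientation: [-0.0, 0.615, 0.788, -0.0]
wrist_force: [0.1, 0.4, -1.1]
finger_gap: 0.0293
grip_force: 30.7
```

>>> {"name": "send_rows", "arguments": {"increments": [{"dx": 0,"dy": 0,"dz": -0.03,"roll": 0,"claw": -0.6},{"dx": 0,"dy": 0,"dz": -0.06,"roll": 0,"claw": -0.6},{"dx": 0,"dy": 0,"dz": -0.06,"roll": 0,"claw": -0.6},{"dx": 0,"dy": 0,"dz": -0.06,"roll": 0,"claw": -0.6},{"dx": 0,"dy": 0,"dz": -0.06,"roll": 0,"claw": -0.6}]}}

```text
clock: 24.6
tcp_pos: [0.4656, -0.1548, 0.0211]
orientation: [0.0, 0.615, 0.789, 0.0]
wrist_force: [-1.6, 1.0, 6.3]
finger_gap: 0.0292
grip_force: 31.4
```

Contact at the expected height. Release and go over the cube at (440.3, 87), tool x at 64.6°.

>>> {"name": "send_rows", "arguments": {"increments": [{"dx": 0,"dy": 0,"dz": 0.05,"roll": 0,"claw": -0.2},{"dx": 0,"dy": 0,"dz": 0.05,"roll": 0,"claw": 0.2},{"dx": 0,"dy": 0,"dz": 0.05,"roll": 0,"claw": 0.2},{"dx": 0,"dy": 0,"dz": 0.8,"roll": 0,"claw": 0.2},{"dx": 0,"dy": 0,"dz": 3,"roll": 0,"claw": 0.2}]}}

```text
clock: 25.22
tcp_pos: [0.4632, -0.1536, 0.0937]
orientation: [-0.003, 0.615, 0.788, -0.001]
wrist_force: [-0.2, 0.3, -0.1]
finger_gap: 0.0512
grip_force: 0.0
```

>>> {"name": "send_rows", "arguments": {"increments": [{"dx": 0,"dy": 1.2,"dz": 1.5,"roll": -1.2,"claw": 0.2},{"dx": -0.2,"dy": 3.2,"dz": 2.6,"roll": -2.4,"claw": 0.2},{"dx": -0.5,"dy": 5.6,"dz": 2.6,"roll": -3.6,"claw": 0.2},{"dx": -0.8,"dy": 8,"dz": 2.6,"roll": -4.8,"claw": 0.2},{"dx": -1,"dy": 9.67,"dz": 2,"roll": -4.94,"claw": 0.2}]}}

```text
clock: 25.85
tcp_pos: [0.4413, 0.0887, 0.1465]
orientation: [0.001, 0.846, 0.533, 0.001]
wrist_force: [0.8, -0.4, -0.9]
finger_gap: 0.0514
grip_force: 0.0
```

>>> {"name": "send_rows", "arguments": {"increments": [{"dx": 0,"dy": 0,"dz": 0,"roll": 0,"claw": 0.2},{"dx": 0,"dy": 0,"dz": 0,"roll": 0,"claw": 0.2},{"dx": 0,"dy": 0,"dz": 0,"roll": 0,"claw": 0.2},{"dx": 0,"dy": 0,"dz": 0,"roll": 0,"claw": 0.2},{"dx": 0,"dy": 0,"dz": 0,"roll": 0,"claw": 0.2}]}}

```text
clock: 26.48
tcp_pos: [0.4409, 0.0862, 0.1457]
orientation: [0.0, 0.846, 0.533, 0.0]
wrist_force: [-0.5, -0.4, 0.3]
finger_gap: 0.0513
grip_force: 0.0
```

Run:
```python
from h import *
st(); c=shot('wrist','w12'); w2=load('w2'); s=shot('side','s12')
a=np.radians(64.6);x=np.array([np.cos(a),np.sin(a),0]);y=np.array([-x[1],x[0],0]);im=c['image'].copy()
for sx,sy in [(1,1),(1,-1),(-1,-1),(-1,1)]:
    q=proj(c,np.array([.4403,.087,.034])+sx*.017*x+sy*.017*y);print('exp',np.round(q,1)); cv2.circle(im,(int(q[0]),int(q[1])),2,(0,255,0),1)
cv2.imwrite('pics/w12d.png',np.vstack([cv2.resize(im[80:280,200:450],(625,500))]))
cv2.imwrite('pics/s12c.png',cv2.resize(s['image'][120:270,230:430],(800,600)))
```

```text
[0.4409 0.0862 0.1457] psi 64.5 gap 0.0513 F [-0.5 -0.4  0.3] t 26.5 q6 2.03
exp [301.1 174.2]
exp [341.3 174.1]
exp [340.7 211.7]
exp [302.1 211.8]
```

View pics/w12d.png

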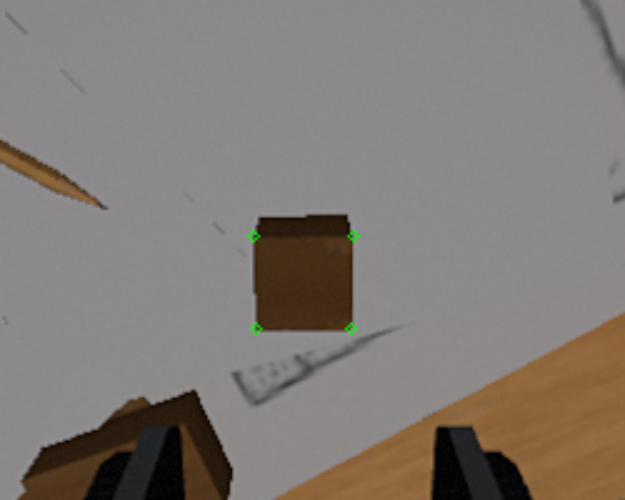

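The predicted cube corners at 34 mm height land on its top face from a second viewpoint, so the height is confirmed. Grip it.

>>> {"name": "send_rows", "arguments": {"increments": [{"dx": 0,"dy": 0,"dz": -1.3,"roll": 0,"claw": 0.2},{"dx": 0,"dy": 0,"dz": -2.6,"roll": 0,"claw": 0.2},{"dx": 0,"dy": 0,"dz": -3.9,"roll": 0,"claw": 0.2},{"dx": 0,"dy": 0,"dz": -5,"roll": 0,"claw": 0.2},{"dx": 0,"dy": 0,"dz": -5.35,"roll": 0,"claw": 0.2}]}}

```text
clock: 27.2
tcp_pos: [0.4393, 0.0868, 0.0104]
orientation: [-0.001, 0.845, 0.534, -0.001]
wrist_force: [0.3, 0.4, 0.2]
finger_gap: 0.0512
grip_force: 0.0
```

>>> {"name": "send_rows", "arguments": {"increments": [{"dx": 0,"dy": 0,"dz": 0,"roll": 0,"claw": 0.2},{"dx": 0,"dy": 0,"dz": 0,"roll": 0,"claw": -0.2},{"dx": 0,"dy": 0,"dz": 0,"roll": 0,"claw": -0.5},{"dx": 0,"dy": 0,"dz": 0,"roll": 0,"claw": -0.5},{"dx": 0,"dy": 0,"dz": 0,"roll": 0,"claw": -0.5}]}}

```text
clock: 27.82
tcp_pos: [0.4418, 0.087, 0.013]
orientation: [0.001, 0.845, 0.534, 0.001]
wrist_force: [0.0, -0.7, 6.4]
finger_gap: 0.0335
grip_force: 31.2
```

>>> {"name": "send_rows", "arguments": {"increments": [{"dx": 0,"dy": 0,"dz": 0.4,"roll": 0,"claw": -0.5},{"dx": 0,"dy": 0,"dz": 1.4,"roll": 0,"claw": -0.5},{"dx": 0,"dy": 0,"dz": 3,"roll": 0,"claw": -0.5},{"dx": 0,"dy": 0,"dz": 4.8,"roll": 0,"claw": -0.5},{"dx": 0,"dy": 0,"dz": 4.8,"roll": 0,"claw": -0.5}]}}

```text
clock: 28.45
tcp_pos: [0.4432, 0.0871, 0.1358]
orientation: [0.002, 0.845, 0.534, 0.003]
wrist_force: [0.6, 0.9, -0.7]
finger_gap: 0.0334
grip_force: 30.4
```

```bash
python3 -c "
from h import *
st()"
```

```text
[0.4432 0.0871 0.1358] psi 64.6 gap 0.0334 F [ 0.6  0.9 -0.7] t 28.4 q6 2.03
```

>>> {"name": "send_rows", "arguments": {"increments": [{"dx": 1,"dy": -1.9,"dz": 0,"roll": 0.7,"claw": -0.5},{"dx": 2,"dy": -3.8,"dz": 0,"roll": 1.4,"claw": -0.5},{"dx": 3,"dy": -5.7,"dz": 0,"roll": 2.1,"claw": -0.5},{"dx": 4,"dy": -7.6,"dz": 0,"roll": 2.8,"claw": -0.5},{"dx": 5,"dy": -9.5,"dz": 0,"roll": 3.5,"claw": -0.5}]}}

```text
clock: 29.08
tcp_pos: [0.5656, -0.1519, 0.131]
orientation: [-0.001, 0.69, 0.724, -0.0]
wrist_force: [-0.9, 1.0, 0.6]
finger_gap: 0.0334
grip_force: 30.4
```

>>> {"name": "send_rows", "arguments": {"increments": [{"dx": 1,"dy": -1.9,"dz": 0,"roll": 0.7,"claw": -0.5},{"dx": 2,"dy": -3.78,"dz": 0,"roll": 1.44,"claw": -0.5},{"dx": 2,"dy": -3.78,"dz": -0.9,"roll": 1.44,"claw": -0.5},{"dx": 2,"dy": -3.78,"dz": -1.8,"roll": 1.44,"claw": -0.5},{"dx": 2,"dy": -3.78,"dz": -2.6,"roll": 1.44,"claw": -0.5}]}}

```text
clock: 29.7
tcp_pos: [0.6145, -0.2448, 0.0647]
orientation: [-0.001, 0.615, 0.788, -0.0]
wrist_force: [0.4, -0.4, -0.8]
finger_gap: 0.0335
grip_force: 30.4
```

>>> {"name": "send_rows", "arguments": {"increments": [{"dx": 0,"dy": 0,"dz": 0,"roll": 0,"claw": -0.5},{"dx": 0,"dy": 0,"dz": 0,"roll": 0,"claw": -0.5},{"dx": 0,"dy": 0,"dz": 0,"roll": 0,"claw": -0.5},{"dx": 0,"dy": 0,"dz": 0,"roll": 0,"claw": -0.5},{"dx": 0,"dy": 0,"dz": 0,"roll": 0,"claw": -0.5}]}}

```text
clock: 30.32
tcp_pos: [0.6159, -0.2451, 0.0674]
orientation: [0.0, 0.615, 0.789, 0.0]
wrist_force: [0.4, -0.3, -0.9]
finger_gap: 0.0334
grip_force: 30.3
```

Run:
```python
from h import *
st(); c=shot('wrist','w13')
z=get_state()['tcp_pos'][2]-.012+.034
a=np.radians(14.1);x=np.array([np.cos(a),np.sin(a),0]);y=np.array([-x[1],x[0],0]);im=c['image'].copy()
for sx,sy in [(1,1),(1,-1),(-1,1),(-1,-1)]:
    q=proj(c,np.array([.6167,-.245,z])+sx*.017*x+sy*.017*y); cv2.circle(im,(int(q[0]),int(q[1])),2,(0,255,0),1)
im=im[100:400,160:560]
cv2.imwrite('pics/w13d.png',cv2.resize(im,(800,600)))
```

```text
[ 0.6159 -0.2451  0.0674] psi 104.1 gap 0.0334 F [ 0.4 -0.3 -0.9] t 30.3 q6 0.83
```

View pics/w13d.png

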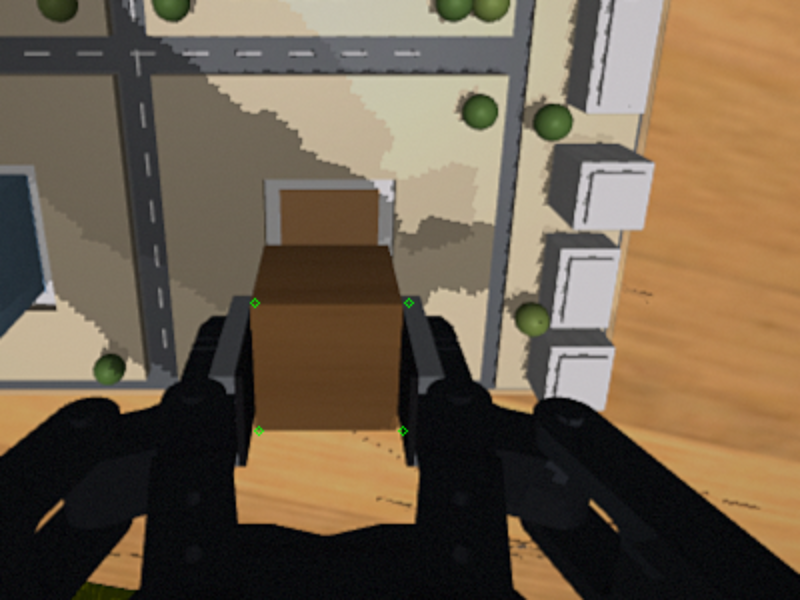

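The cube is aligned within about 1 mm. Lower to contact.

>>> {"name": "send_rows", "arguments": {"increments": [{"dx": 0.03,"dy": 0,"dz": -0.5,"roll": 0,"claw": -0.5},{"dx": 0.03,"dy": 0,"dz": -1,"roll": 0,"claw": -0.5},{"dx": 0.03,"dy": 0,"dz": -1.5,"roll": 0,"claw": -0.5},{"dx": 0.03,"dy": 0,"dz": -1.78,"roll": 0,"claw": -0.5},{"dx": 0.03,"dy": 0,"dz": -1.78,"roll": 0,"claw": -0.5}]}}

```text
clock: 31.0
tcp_pos: [0.6161, -0.2449, 0.022]
orientation: [-0.0, 0.615, 0.788, -0.0]
wrist_force: [0.5, -0.3, -0.2]
finger_gap: 0.0337
grip_force: 30.5
```

>>> {"name": "send_rows", "arguments": {"increments": [{"dx": 0,"dy": 0,"dz": -0.03,"roll": 0,"claw": -0.5},{"dx": 0,"dy": 0,"dz": -0.06,"roll": 0,"claw": -0.5},{"dx": 0,"dy": 0,"dz": -0.06,"roll": 0,"claw": -0.5},{"dx": 0,"dy": 0,"dz": -0.06,"roll": 0,"claw": -0.5},{"dx": 0,"dy": 0,"dz": -0.06,"roll": 0,"claw": -0.5}]}}

```text
clock: 31.62
tcp_pos: [0.6163, -0.245, 0.0219]
orientation: [0.0, 0.615, 0.788, 0.0]
wrist_force: [-2.6, 0.7, 7.7]
finger_gap: 0.0333
grip_force: 31.5
```

Contact. Release, lift, and back off high so the wrist camera can view all four plots.

>>> {"name": "send_rows", "arguments": {"increments": [{"dx": 0,"dy": 0,"dz": 0.05,"roll": 0,"claw": -0.2},{"dx": 0,"dy": 0,"dz": 0.05,"roll": 0,"claw": 0.2},{"dx": 0,"dy": 0,"dz": 0.05,"roll": 0,"claw": 0.2},{"dx": 0,"dy": 0,"dz": 0.8,"roll": 0,"claw": 0.2},{"dx": 0,"dy": 0,"dz": 3,"roll": 0,"claw": 0.2}]}}

```text
clock: 32.25
tcp_pos: [0.6138, -0.2437, 0.0925]
orientation: [-0.004, 0.615, 0.788, -0.001]
wrist_force: [1.1, -0.5, 0.3]
finger_gap: 0.0512
grip_force: 0.0
```

>>> {"name": "send_rows", "arguments": {"increments": [{"dx": 0,"dy": 0,"dz": 2,"roll": -1.2,"claw": 0.2},{"dx": -1,"dy": 0,"dz": 4,"roll": -2.4,"claw": 0.2},{"dx": -2.5,"dy": 0,"dz": 5.5,"roll": -3.6,"claw": 0.2},{"dx": -4,"dy": 0,"dz": 7,"roll": -4.8,"claw": 0.2},{"dx": -6,"dy": 0,"dz": 7.5,"roll": -6,"claw": 0.2}]}}

```text
clock: 32.88
tcp_pos: [0.4665, -0.2458, 0.2858]
orientation: [0.002, 0.884, 0.468, 0.001]
wrist_force: [-1.4, -1.7, -0.4]
finger_gap: 0.0514
grip_force: 0.0
```

>>> {"name": "send_rows", "arguments": {"increments": [{"dx": 0,"dy": 0,"dz": 0,"roll": -1.2,"claw": 0.2},{"dx": 0,"dy": 0,"dz": 0,"roll": -2.4,"claw": 0.2},{"dx": 0,"dy": 0,"dz": 0,"roll": -3.6,"claw": 0.2},{"dx": 0,"dy": 0,"dz": 0,"roll": -4.8,"claw": 0.2},{"dx": 0,"dy": 0,"dz": 0,"roll": -5.2,"claw": 0.2}]}}

```text
clock: 33.5
tcp_pos: [0.4663, -0.245, 0.2832]
orientation: [0.0, 0.992, 0.125, -0.0]
wrist_force: [-0.5, -0.1, 0.6]
finger_gap: 0.0514
grip_force: 0.0
```

Run:
```python
from h import *
st(); c=shot('wrist','w14'); s=shot('side','s14')
im=c['image']
a=np.radians(14.1);x=np.array([np.cos(a),np.sin(a),0]);y=np.array([-x[1],x[0],0])
for p,h,hx,hy in [((.5864,-.1247),.039,.025,.04),((.4963,-.275),.067,.022,.022),((.4664,-.1547),.031,.015,.025),((.6167,-.245),.043,.017,.017)]:
    for sx,sy in [(1,1),(1,-1),(-1,1),(-1,-1)]:
        q=proj(c,np.array([*p,h])+sx*hx*x+sy*hy*y); cv2.circle(im,(int(round(q[0])),int(round(q[1]))),2,(0,0,255),1)
us=[proj(c,[*p,.03]) for p in [(.5864,-.1247),(.4963,-.275),(.4664,-.1547),(.6167,-.245)]]; u=np.array(us); print(u.round())
u0,v0=np.maximum(u.min(0)-60,0).astype(int);u1,v1=np.minimum(u.max(0)+60,[640,400]).astype(int)
A=cv2.resize(im[v0:v1,u0:u1],(400,600)); B=cv2.resize(s['image'][125:225,260:400],(400,286)); B=cv2.copyMakeBorder(B,0,314,0,0,cv2.BORDER_CONSTANT)
A=im[v0:v1,u0:u1]; f=min(400/A.shape[1],600/A.shape[0]); A=cv2.resize(A,None,fx=f,fy=f); A=cv2.copyMakeBorder(A,0,600-A.shape[0],0,400-A.shape[1],cv2.BORDER_CONSTANT)
cv2.imwrite('pics/final.png',np.hstack([A,B]))
```

```text
[ 0.4663 -0.245   0.2832] psi 14.3 gap 0.0514 F [-0.5 -0.1  0.6] t 33.5 q6 2.26
[[246.  34.]
 [351. 144.]
 [253. 143.]
 [354.  35.]]
```

View pics/final.png

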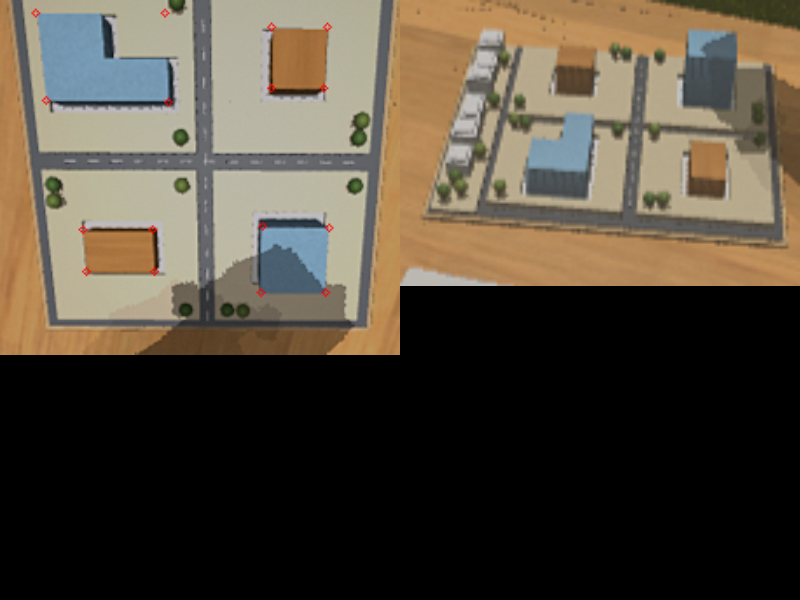

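All four blocks match the expected seated top corners within 1–2 mm, and they are upright, square and inside their cut-outs. The gripper is clear, so I'm handing in.

```bash
python3 -c "
from workcell import hand_in
print(hand_in())"
```

```text
the job is handed in; nothing more can be done
None
```

I set all four blocks (L, tower, bar, cube, in that order) upright and square on the floors of their own cut-outs, let them go and handed the job in at about 33.6 s; the glue bottle and tape measure were left alone.

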